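Dry-fit two hose reducers in a slanting dust inlet

ROBOT

A 6-joint arm with a two-finger parallel gripper is mounted at the origin on the work surface. World frame = base frame: x ahead of the robot, y to its left, z up, the work surface at z = 0. Lengths are in m, angles in rad, forces in N, time in s.
With the tool pointing down it reaches from about 0.4 to 0.825 m from the base axis. Payload 7 kg.
Tool frame: the origin (TCP) lies at the very end of the fingers, on their centre line; the grasp point (between the pads) lies 19 mm behind it (grip_depth is the distance from the TCP to the grasp point, in m); z points along the fingers, y is the direction in which the jaws open and shut (so a half turn about z gives the same grasp; the last joint's range is limited). The gripper opens to 88 mm and grips with 3 to 60 N. Pads are 19 mm wide; open, the fingers measure 130 mm over their backs; the gripper's body (78 mm by 193 mm) begins 47 mm behind the grasp point.
Start: joints at [1.474, 0.359, 0.012, 0, -1.224, -0.288], TCP at [0.253, 0.626, 0.227] pointing down, gripper open.
Joint ranges: [-3.07, 3.07], [-1.43, 2.12], [-1.02, 1.25], [-3.03, 1.67], [-3.05, -0], [-3.03, 3.03]. Speed limits (rad/s): [2.39, 2.39, 3.01, 3.14, 3.14, 3.14].

INTERFACE

Orientations are given as [roll, pitch, yaw] about the fixed x, y, z axes, in that order (R = Rz(yaw) Ry(pitch) Rx(roll)).
In Python, from station import get_state, grab_frame, get_calibration, job_done, grip_depth gives the robot as it stands. The module is installed in compiled form; this text tells all that it offers.
- The arm moves only by the shell command python3 -m crank 'ROWS' [FORCE]. ROWS is JSON, a list of rows, each an object with "turn": the turn, a rotation vector about the tool's x, y, z each as a share of 2 pi rad, from -1 to 1, a list of three; "slide": the shift along the tool's x, y, z each as a share of 0.5 m, from -1 to 1, a list of three; "fingers": the opening, from -1 (shut) to 1 (fully open). A call has 1 to 5 rows; each row is the pose to reach, as a shift and turn from the pose commanded when the call began, along the tool's axes at that moment, turning the shorter way round; what a row does not reach only later rows make up. A row lasts 1/12 s, in which the tool goes at most 41.7 mm and 7.16 degrees, less where a joint would pass 70% of its speed; a pose out of reach is approached as far as the arm can. A call with a number of a shift or a turn outside -1 to 1 is refused whole. A call with a gripper value outside its range is refused whole. The fingers move at their own pace and stop on an object; FORCE is the grip in N (left out, the last holds). Time passes only in rows, so rows that repeat a pose let the fingers close. It gives the time, the measured TCP pose, the force and the opening at its end, in the units of the state.
- get_state(): the state, without advancing time (a new reading comes with each control period).
- grab_frame(name): name is "scene" or "top" or "wrist"; returns the picture (480x640x3 uint8, red, green, blue); there is no depth.
- get_calibration(name): a dict with "K" (3x3 intrinsics, pixels), "dist" ([k1, k2, p1, p2, k3] as OpenCV has them; the pictures are not rectified), "pose" (4x4, takes a point from camera to world coordinates). Camera axes: x right, y up, looking along -z (the intrinsics and any distortion apply to the point x, -y, -z); pixel columns grow to the right and rows downward; lengths in m; the calibration is good to about 2 mm. A picture is of the moment at which its call begins: read the wrist's pose just before it. get_calibration takes no time and is no camera call; for the wrist camera it gives the pose at the moment of the call.
- job_done(): hands the job in, once; it reports no verdict.
The state is a dict: "t": time; "q": joint angles; "qd": joint speeds; "joint_efforts": joint torques, N m; "eef_pos": TCP position; "ee_rot": TCP orientation; "force": force on the tool from outside, world axes, zero at the start; "moment": the same for the moment, N m; "width": finger opening in m.
Only numpy, scipy, OpenCV 4.12 (cv2) and the standard library are available. Lean on these libraries where they do the work, as an engineer would, in place of code of your own. Each camera call takes 0.05 s, during which the arm holds its last target.

TASK

Dry-fit the hose reducers for the dust-extraction box: first guide the medium reducer, narrow end first, along the slant into the box's open inlet, then guide the small reducer the same way into the medium one. Guide each down in line with the slant until it just touches all round, then let go: do not drop it in from above, and never press or knock it in, because the tapers must stay loose and not wedge. Leave the other things on the bench where they are.

Things in the scene. Friction and masses are not known exactly. Their poses are not given: they have to be found in the camera images.
- dust_box: Grey steel dust-extraction box fixed on the bench, 180 x 170 x 126 mm; its front has a sloping face, 26 degrees from level, that looks up and towards the robot and carries the inlet. Origin: centre of its underside; x points level to its back, z up.
- inlet: Fixed black tapered sleeve standing 70 mm out of the box's sloping face, 71 mm outside diameter at its mouth. Conical bore, 70 mm deep: diameter 60 mm at the mouth, 0.32 mm less per mm of depth. Origin: centre of the mouth, in the rim's plane; z points out of the mouth along the bore's axis, 26 degrees from vertical, leaning to the box's front (its -x).
- medium_reducer: Larger of two loose grey plastic reducers, standing on its narrow end; 104 mm high, about 100 g. Outside taper: diameter 42 mm at the foot, 61 mm at 60 mm height; then a straight neck to the top, 55 mm outside, to grip. Open at the top: conical bore, 47 mm at the rim, 0.32 mm less per mm of depth, 46 mm deep to a screen. Origin: centre of its foot; z along its axis to the neck.
- small_reducer: Smaller of two loose grey plastic reducers, standing on its narrow end; 88 mm high, about 70 g. Outside taper: diameter 34 mm at the foot, 48 mm at 44 mm height; then a straight neck to the top, 38 mm outside, to grip. Origin: centre of its foot; z along its axis to the neck.
- flat_file: Bystander: flat file with a blue handle, lying on the bench, 290 mm long, 20 mm high.
- coupling: Bystander: plain straight grey pipe ring without taper, 52 mm diameter, 45 mm high.
- glue_bottle: Bystander: white glue bottle, 60 mm diameter, 170 mm high.
- drinking_cup: Bystander: blue plastic drinking cup, 72 mm diameter, 85 mm high.
- rasp: Bystander: steel rasp with a wooden handle, lying, 330 mm long, 25 mm high.
- screwdriver: Bystander: screwdriver lying on the bench.
- wood_offcut: Bystander: piece of light wood, 120 x 50 x 25 mm.
- medium_home (a point): Point on the inlet's axis 56 mm below its mouth, where the medium reducer's origin comes to lie (within about 2 mm) when it just touches all round. Axes as inlet.
- small_home (a point): Point on the medium reducer's axis 64 mm above its foot, where the small reducer's origin comes to lie (within about 2 mm) when it just touches all round. Axes as medium_reducer; moves with it.
Mind the look-alikes: they are no part of the job. Leave any orange look-alike of the small_reducer alone.

How it is judged:
On the way, in this order (a step that is already met when the one before it is completed fails the run):
1. the medium reducer is guided, still held and in line with the slant, to within 12 mm of home in the inlet (z of medium_reducer in the frame of inlet between -0.063 and -0.044 m and angle between the z axis of medium_reducer and the z axis of inlet, either way round below 0.15 rad and contact force between the fingers and medium_reducer above 0.3 N), for 0.05 s.
2. the medium reducer is let go and rests home in the inlet (z of medium_reducer in the frame of inlet between -0.063 and -0.05 m and angle between the z axis of medium_reducer and the z axis of inlet, either way round below 0.1 rad and x of medium_reducer in the frame of inlet between -0.006 and 0.006 m and y of medium_reducer in the frame of inlet between -0.006 and 0.006 m and contact force between the fingers and medium_reducer below 0.1 N and linear speed of medium_reducer below 0.02 m/s), for 0.2 s.
3. the small reducer is guided, still held and in line with the slant, to within 12 mm of home in the medium one (z of small_reducer in the frame of medium_reducer between 0.057 and 0.076 m and angle between the z axis of small_reducer and the z axis of medium_reducer, either way round below 0.15 rad and contact force between the fingers and small_reducer above 0.3 N), for 0.05 s.
4. the small reducer is let go and rests home in the medium one (z of small_reducer in the frame of medium_reducer between 0.057 and 0.07 m and angle between the z axis of small_reducer and the z axis of medium_reducer, either way round below 0.1 rad and x of small_reducer in the frame of medium_reducer between -0.006 and 0.006 m and y of small_reducer in the frame of medium_reducer between -0.006 and 0.006 m and contact force between the fingers and small_reducer below 0.1 N and linear speed of small_reducer below 0.02 m/s), for 0.2 s.
At the end, for the whole second after the job is handed in: The medium reducer rests in the inlet and the small one in the medium one, each within 6 mm of home along the slant and 6 mm sideways (not over 7 mm too deep), in line within 0.1 rad, at rest and let go (all of step 2 and all of step 4); the robot touches nothing.
It fails at once if the tapers are pressed or knocked together with more than 55 N of contact force, summed round the cone (a push of roughly 12 to 20 N) (contact force between medium_reducer and inlet above 55 N or contact force between small_reducer and medium_reducer above 55 N).
It fails at once if a bystander is moved by more than 40 mm (distance of any of flat_file, coupling, glue_bottle, drinking_cup, rasp, screwdriver, wood_offcut from where it was at the start of the episode above 0.04 m).
It also fails if it takes over 56 s, if anything falls off the work surface, if the arm or the gripper's body presses on something with over 40 N, if the wrist force passes 120 N, or if a joint passes its speed limit or range.

## Working session

There is one attempt and no reset: what is moved stays moved. The work goes in short steps, Python scripts to look and compute and a shell command to move; the robot and the scene stay as the last step left them, time stands still between calls to the robot, and variables do not carry over. Pictures are saved under pics/ and viewed, and the job is handed in when it is done.

```bash
ls; mkdir -p pics
python3 - <<'E'
from station import *
import cv2,numpy as np
s=get_state();print(s, grip_depth if not callable(grip_depth) else grip_depth())
for n in ["scene","top"]:
    f=grab_frame(n);cv2.imwrite(f"pics/{n}0.png",f[:,:,::-1])
    c=get_calibration(n);print(n,c)
E
```

```text
pics
{'t': 0.0, 'q': array([ 1.47411450e+00,  3.59395571e-01,  1.10320981e-02, -3.70805925e-04,
       -1.22410656e+00, -2.88134344e-01]), 'qd': array([-0.00015641,  0.00082472, -0.00045644,  0.0025143 , -0.00026996,
       -0.00176222]), 'joint_efforts': array([ 9.25763197e-04, -5.82718277e+01,  2.93066847e+01,  6.99723423e+00,
        7.01499768e-03, -1.58854350e-04]), 'eef_pos': array([0.25319824, 0.62516157, 0.22560171]), 'ee_rot': array([ 3.13988889e+00, -1.41447619e-04, -3.84942340e-01]), 'force': array([ 0.4802866 , -0.53892888, -0.15505757]), 'moment': array([-0.02078209,  0.00955131,  0.04928549]), 'width': 0.087663921542561} 0.0188
scene {'K': array([[550.15496855,   0.        , 319.70807198],
       [  0.        , 550.15496855, 239.85167444],
       [  0.        ,   0.        ,   1.        ]]), 'dist': array([-0.0825147,  0.       ,  0.       ,  0.       ,  0.       ]), 'pose': array([[-0.74374755, -0.40559631,  0.53134849,  1.19915979],
       [ 0.66818114, -0.47407185,  0.573402  ,  0.69370574],
       [ 0.01932763,  0.78150337,  0.62360158,  0.87548958],
       [ 0.        ,  0.        ,  0.        ,  1.        ]])}
top {'K': array([[536.02960639,   0.        , 313.43397343],
       [  0.        , 536.02960639, 240.54025512],
       [  0.        ,   0.        ,   1.        ]]), 'dist': array([0.01103858, 0.        , 0.        , 0.        , 0.        ]), 'pose': array([[ 0.01913189,  0.98989725, -0.14048986,  0.33664639],
       [-0.99980536,  0.01961883,  0.00208171,  0.00592077],
       [ 0.00481692,  0.14042268,  0.99007993,  1.50779318],
       [ 0.        ,  0.        ,  0.        ,  1.        ]])}
```

View pics/scene0.png

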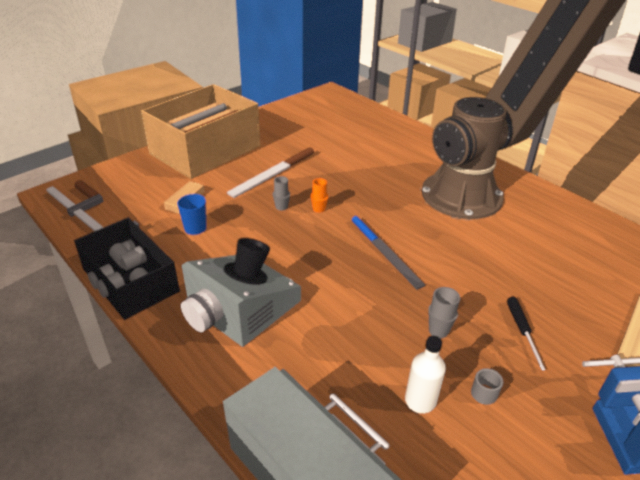

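View pics/top0.png

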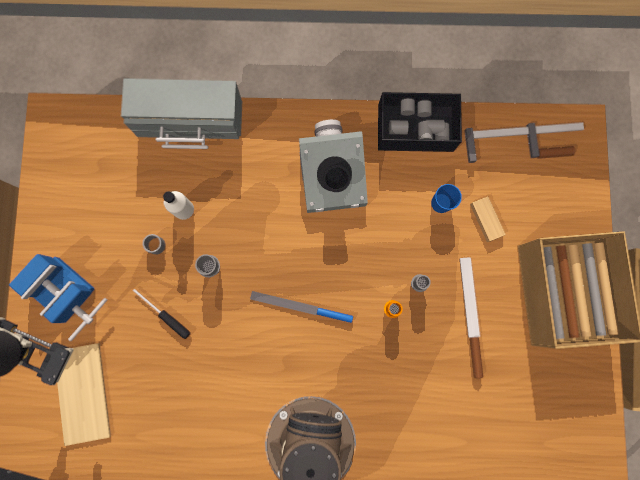

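The scene picture has the medium reducer at about (443,312), the small grey one at (282,193), the orange one at (320,195) and the inlet mouth at (251,247). In the top picture these are at (207,265), (422,283), (394,309) and (335,173). I'll zoom in to measure them.

Run:
```python
import cv2,numpy as np
s=cv2.imread('pics/scene0.png');t=cv2.imread('pics/top0.png')
def crop(im,cx,cy,w,h,k): return cv2.resize(im[cy-h:cy+h,cx-w:cx+w],None,fx=k,fy=k,interpolation=cv2.INTER_CUBIC)
a=np.hstack([crop(t,207,265,20,20,10),crop(t,422,283,20,20,10)]);cv2.imwrite('pics/z1.png',a)
a=np.hstack([crop(s,443,312,32,32,6),crop(s,282,193,32,32,6)]);cv2.imwrite('pics/z2.png',a)
a=np.hstack([crop(t,335,173,45,45,4),crop(s,245,275,60,60,3)]);cv2.imwrite('pics/z3.png',a)
```

```text
(no output)
```

View pics/z1.png

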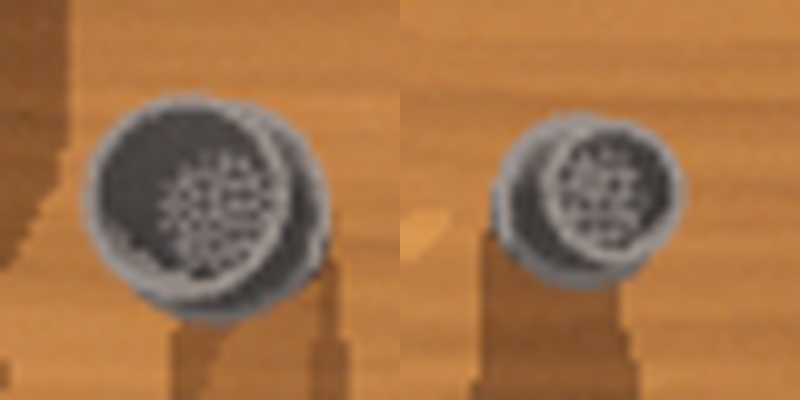

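View pics/z2.png

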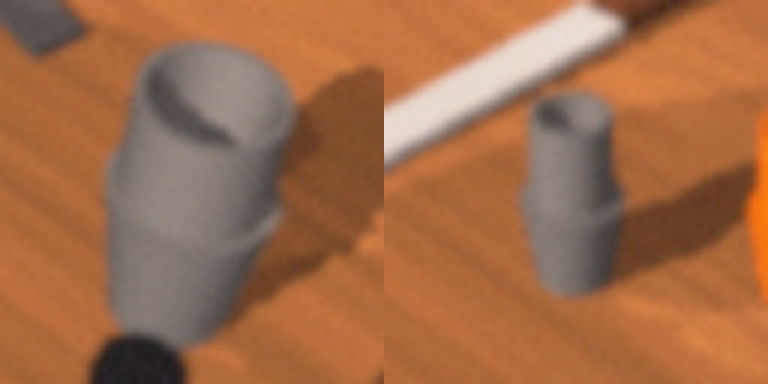

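View pics/z3.png

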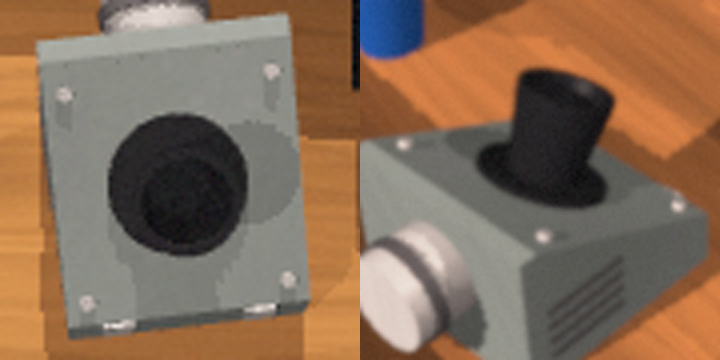

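Run:
```python
import cv2,numpy as np
s=cv2.imread('pics/scene0.png');t=cv2.imread('pics/top0.png')
def crop(im,cx,cy,w,h,k): return cv2.resize(im[cy-h:cy+h,cx-w:cx+w],None,fx=k,fy=k,interpolation=cv2.INTER_CUBIC)
g=lambda a:(np.clip(a/90.,0,1)**0.6*255).astype(np.uint8)
a=np.hstack([g(crop(t,335,173,25,25,8)),g(crop(s,250,262,25,25,8))]);cv2.imwrite('pics/z4.png',a)
```

```text
(no output)
```

View pics/z4.png

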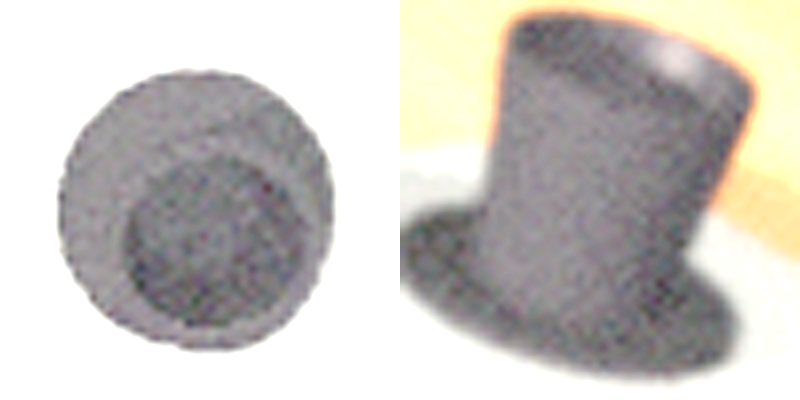

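```bash
cat > h.py <<'E'
from station import *
import cv2,numpy as np
from scipy.optimize import least_squares
from scipy.spatial.transform import Rotation as R
CAL={}
def cal(n):
    if n not in CAL: CAL[n]=get_calibration(n)
    return CAL[n]
def proj(n,P,c=None):
    c=c or cal(n);P=np.atleast_2d(P);T=np.linalg.inv(c['pose']);p=P@T[:3,:3].T+T[:3,3]
    p=p*[1,-1,-1]
    return cv2.projectPoints(p.astype(float),np.zeros(3),np.zeros(3),c['K'],c['dist'])[0].reshape(-1,2)
def ray(n,uv,c=None):
    c=c or cal(n);u=cv2.undistortPoints(np.array([[uv]],float),c['K'],c['dist'])[0,0]
    d=c['pose'][:3,:3]@np.array([u[0],-u[1],-1]);return c['pose'][:3,3],d
def onz(n,uv,z,c=None):
    o,d=ray(n,uv,c);return o+d*(z-o[2])/d[2]
def tri(obs):
    A=np.zeros((3,3));b=np.zeros(3);L=[]
    for n,uv,*c in obs:
        o,d=ray(n,uv,*c);d=d/np.linalg.norm(d);M=np.eye(3)-np.outer(d,d);A+=M;b+=M@o;L.append((o,d))
    p=np.linalg.solve(A,b);return p,[np.linalg.norm(np.cross(p-o,d)) for o,d in L]
def circ(c,zax,r,n=48):
    z=np.array(zax)/np.linalg.norm(zax);x=np.cross(z,[0.3,1,0.1]);x/=np.linalg.norm(x);y=np.cross(z,x)
    a=np.linspace(0,2*np.pi,n,endpoint=False)[:,None];return np.array(c)+r*(np.cos(a)*x+np.sin(a)*y)
E
python3 - <<'E'
from h import *
print('med top',onz('top',(205.35,264.05),.104),'small',onz('top',(423.35,281.75),.088))
print('inlet',tri([('top',(310+215/8-.44,148+240/8-.44)),('scene',(253.6,244.3))]))
print('med tri',tri([('top',(205.35,264.05)),('scene',(411+218/6-.4,280+97/6-.4))]))
print('small tri',tri([('top',(423.35,281.75)),('scene',(250+186/6-.4,161+115/6-.4))]))
# box corners (top face) in top
k=lambda u,v:(290+u/4-.4,128+v/4-.4)
for z in (.126,): print([onz('top',k(*p),z).round(3) for p in [(38,45),(287,17)]])
print([onz('top',k(*p),z).round(3) for p,z in [((308,302),.04),((70,335),.04)]])
E
```

```text
med top [0.46790043 0.28544215 0.104     ] small [ 0.43369809 -0.29013633  0.088     ]
inlet (array([ 0.69573963, -0.05325618,  0.14934379]), [np.float64(0.0005432021387515698), np.float64(0.0005432021387516198)])
med tri (array([0.46777312, 0.28560913, 0.1040693 ]), [np.float64(0.00021609911318708303), np.float64(0.00021609911318716941)])
small tri (array([ 0.43399724, -0.29073012,  0.08593953]), [np.float64(0.00022375776770504693), np.float64(0.00022375776770505417)])
[array([0.807, 0.047, 0.126]), array([ 0.829, -0.12 ,  0.126])]
[array([ 0.654, -0.144,  0.04 ]), array([0.627, 0.022, 0.04 ])]
```

```bash
cat > ov.py <<'E'
from h import *
def ov(im,n,c,yaw,x0,y0,w,h,k,extra=[]):
    a=np.array([-np.sin(np.radians(26))*np.cos(yaw),-np.sin(np.radians(26))*np.sin(yaw),np.cos(np.radians(26))])
    z=cv2.resize(im[y0:y0+h,x0:x0+w],None,fx=k,fy=k,interpolation=cv2.INTER_CUBIC)
    z=(np.clip(z/90.,0,1)**0.6*255).astype(np.uint8)
    for d,r,col in [(0,.0355,(0,0,255)),(0,.030,(0,255,0)),(-.07,.0188,(255,0,0)),(-.07,.0355,(255,0,255))]:
        p=proj(n,circ(np.array(c)+a*d,a,r))
        q=((p-[x0,y0]+.5)*k-.5)
        cv2.polylines(z,[np.round(q*16).astype(np.int32)],True,col,1,cv2.LINE_AA,4)
    return z
E
python3 - <<'E'
from ov import *
c=[0.6957,-.0533,.1493];y=.14
s=cv2.imread('pics/scene0.png');t=cv2.imread('pics/top0.png')
cv2.imwrite('pics/o1.png',np.hstack([ov(t,'top',c,y,310,148,50,50,8),ov(s,'scene',c,y,225,237,50,50,8)]))
E
```

```text
(no output)
```

View pics/o1.png

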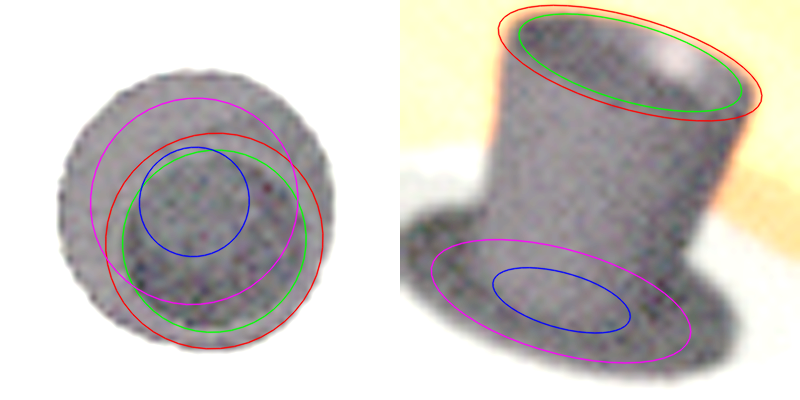

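```bash
cat > plan.py <<'E'
import sys
from h import *
def go(pos,yaw,tilt=0.,quiet=False):
    s=get_state();Rc=R.from_euler('xyz',s['ee_rot']);Rt=R.from_euler('ZYX',[yaw,-tilt,np.pi])
    sl=Rc.inv().apply(np.array(pos)-s['eef_pos'])/.5
    tv=(Rc.inv()*Rt).as_rotvec()/(2*np.pi)
    print('t',round(s['t'],2),'pos',s['eef_pos'].round(4),'rot',s['ee_rot'].round(4),'w',round(s['width'],4),'F',s['force'].round(1))
    print('  slide',sl.round(4),'turn',tv.round(4),'rows',round(np.linalg.norm(sl)*.5/.0417,1),round(np.linalg.norm(tv)*360/7.16,1))
E
python3 -c "
from plan import *
go([.468,.2855,.19],.14)"
```

```text
t 0.1 pos [0.2532 0.6252 0.2257] rot [ 3.1401e+00 -1.0000e-04 -3.8490e-01] w 0.0879 F [-0.4  0.6 -0.8]
  slide [0.6532 0.4684 0.0722] turn [ 0.0002  0.     -0.0835] rows 9.7 4.2
```

```bash
python3 -m crank '[{"turn":[0,0,-0.083],"slide":[0.653,0.468,0.07],"fingers":1},{"turn":[0,0,-0.083],"slide":[0.653,0.468,0.07],"fingers":1},{"turn":[0,0,-0.083],"slide":[0.653,0.468,0.07],"fingers":1},{"turn":[0,0,-0.083],"slide":[0.653,0.468,0.07],"fingers":1},{"turn":[0,0,-0.083],"slide":[0.653,0.468,0.07],"fingers":1}]' 20
python3 -c "
from plan import *
go([.468,.2855,.19],.14)"
```

```text
t: 0.52
eef_pos: [0.3648, 0.4483, 0.208]
ee_rot: [3.141, 0.0, 0.145]
force: [0.3, -0.3, 0.9]
width: 0.0874
t 0.52 pos [0.3648 0.4483 0.208 ] rot [3.1412e+00 3.0000e-04 1.4490e-01] w 0.0874 F [ 0.3 -0.3  0.9]
  slide [0.1573 0.3521 0.0361] turn [0.0001 0.     0.0008] rows 4.6 0.0
```

```bash
python3 -m crank '[{"turn":[0,0,0],"slide":[0.157,0.352,0.036],"fingers":1},{"turn":[0,0,0],"slide":[0.157,0.352,0.036],"fingers":1},{"turn":[0,0,0],"slide":[0.157,0.352,0.036],"fingers":1},{"turn":[0,0,0],"slide":[0.157,0.352,0.036],"fingers":1},{"turn":[0,0,0],"slide":[0.157,0.352,0.036],"fingers":1}]'
python3 -c "
from plan import *
go([.468,.2855,.068],.14)
f=grab_frame('wrist');cv2.imwrite('pics/w1.png',f[:,:,::-1]);f=grab_frame('scene');cv2.imwrite('pics/s1.png',f[:,:,::-1])
print(proj('wrist',[[.468,.2855,.104],[.468,.2855,0]]))"
```

```text
t: 0.93
eef_pos: [0.4668, 0.2833, 0.19]
ee_rot: [3.141, 0.001, 0.136]
force: [-0.2, 0.5, -0.8]
width: 0.0879
t 0.93 pos [0.4668 0.2833 0.19  ] rot [3.141e+00 8.000e-04 1.355e-01] w 0.0879 F [-0.2  0.5 -0.8]
  slide [ 0.0031 -0.0041  0.2439] turn [ 0.0001  0.0001 -0.0007] rows 2.9 0.0
[[312.48499686 243.43115393]
 [313.54826573 209.9114819 ]]
```

View pics/w1.png

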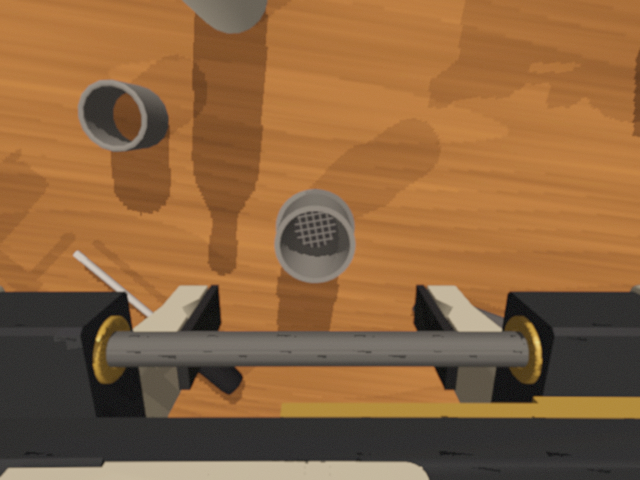

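View pics/s1.png

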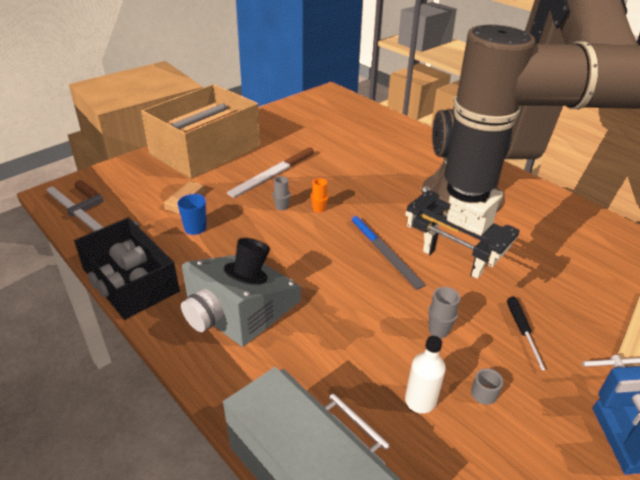

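The wrist view shows the medium rim centred at about (315,244), against (312,243) predicted, so the estimate holds to about 1 mm. I'll descend.

```bash
python3 -m crank '[{"turn":[0,0,0],"slide":[0.002,-0.003,0.08],"fingers":1},{"turn":[0,0,0],"slide":[0.002,-0.003,0.15],"fingers":1},{"turn":[0,0,0],"slide":[0.002,-0.003,0.21],"fingers":1},{"turn":[0,0,0],"slide":[0.002,-0.003,0.242],"fingers":1},{"turn":[0,0,0],"slide":[0.002,-0.003,0.242],"fingers":1}]'
python3 -m crank '[{"turn":[0,0,0],"slide":[0,0,0],"fingers":0.2},{"turn":[0,0,0],"slide":[0,0,0],"fingers":-0.1},{"turn":[0,0,0],"slide":[0,0,0],"fingers":-0.1},{"turn":[0,0,0],"slide":[0,0,0],"fingers":-0.1},{"turn":[0,0,0],"slide":[0,0,0],"fingers":-0.1}]' 15
python3 -m crank '[{"turn":[0,0,0],"slide":[0,0,0],"fingers":-0.1},{"turn":[0,0,0],"slide":[0,0,0],"fingers":-0.1}]'
```

```text
t: 1.45
eef_pos: [0.4647, 0.2863, 0.0655]
ee_rot: [3.137, 0.006, 0.136]
force: [-0.3, -0.6, 0.1]
width: 0.0879
t: 1.87
eef_pos: [0.4673, 0.2888, 0.0707]
ee_rot: [-3.14, -0.002, 0.137]
force: [-0.0, -0.8, -0.3]
width: 0.06
t: 2.03
eef_pos: [0.4673, 0.2886, 0.0702]
ee_rot: [-3.141, -0.001, 0.137]
force: [0.2, -0.5, 4.0]
width: 0.0541
```

```bash
python3 -m crank '[{"turn":[0,0,0],"slide":[0,0,0],"fingers":-0.1},{"turn":[0,0,0],"slide":[0,0,0],"fingers":-0.1},{"turn":[0,0,0],"slide":[0,0,0],"fingers":-0.1}]'
python3 -c "
from plan import *
go([.468,.2855,.25],.14)"
python3 -m crank '[{"turn":[0,0,0],"slide":[0,0,-0.04],"fingers":-0.1},{"turn":[0,0,0],"slide":[0,0,-0.12],"fingers":-0.1},{"turn":[0,0,0],"slide":[0,0,-0.2],"fingers":-0.1},{"turn":[0,0,0],"slide":[0,0,-0.28],"fingers":-0.1},{"turn":[0,0,0],"slide":[0,0,-0.36],"fingers":-0.1}]'
python3 -m crank '[{"turn":[0,0,0],"slide":[0,0,0],"fingers":-0.1},{"turn":[0,0,0],"slide":[0,0,0],"fingers":-0.1}]'
python3 -c "
from plan import *
psi=.14;th=np.radians(26)
a=np.array([-np.sin(th)*np.cos(psi),-np.sin(th)*np.sin(psi),np.cos(th)]);c=np.array([.6957,-.0533,.1493])
# foot 40mm above mouth
print(c+a*(.04+.0695)); go(c+a*(.04+.0695),psi,th)
for n in ('wrist','scene'):
    f=grab_frame(n);cv2.imwrite('pics/%s2.png'%n,f[:,:,::-1])
"
```

```text
t: 2.28
eef_pos: [0.4674, 0.2886, 0.0702]
ee_rot: [-3.141, -0.001, 0.137]
force: [-0.3, -0.0, 5.6]
width: 0.054
t 2.28 pos [0.4674 0.2886 0.0702] rot [-3.1409e+00 -1.3000e-03  1.3710e-01] w 0.054 F [-0.3 -0.   5.6]
  slide [ 0.0007  0.0061 -0.3596] turn [-0.0001 -0.0002 -0.0005] rows 4.3 0.0
t: 2.7
eef_pos: [0.4663, 0.2876, 0.2511]
ee_rot: [3.141, 0.001, 0.137]
force: [1.3, 1.3, -1.1]
width: 0.054
t: 2.87
eef_pos: [0.4675, 0.289, 0.2519]
ee_rot: [-3.138, -0.004, 0.137]
force: [-0.8, 0.2, -2.4]
width: 0.0541
[ 0.64816801 -0.0599983   0.24771795]
t 2.87 pos [0.4675 0.289  0.2519] rot [-3.1381 -0.0036  0.1367] w 0.0541 F [-0.8  0.2 -2.4]
  slide [0.2627 0.7408 0.0066] turn [-0.0004  0.0717 -0.0006] rows 9.4 3.6
```

View pics/wrist2.png

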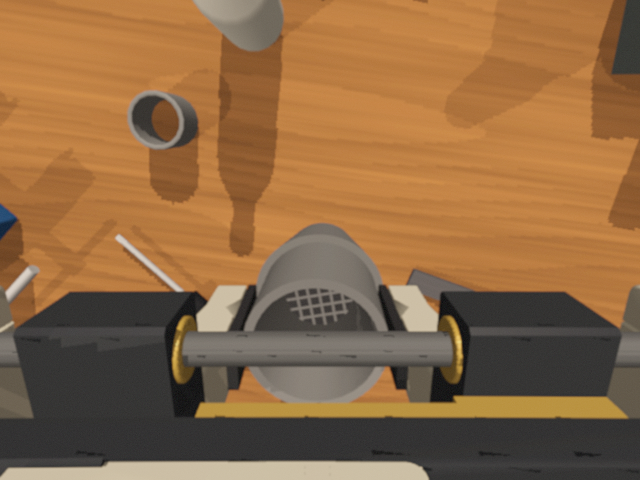

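View pics/scene2.png

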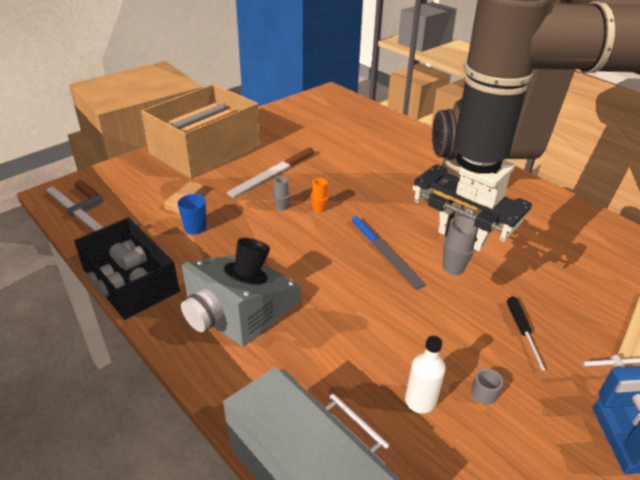

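```bash
python3 -m crank '[{"turn":[0,0.072,0],"slide":[0.08,0.19,-0.04],"fingers":-0.1},{"turn":[0,0.072,0],"slide":[0.14,0.38,-0.04],"fingers":-0.1},{"turn":[0,0.072,0],"slide":[0.245,0.738,-0.03],"fingers":-0.1},{"turn":[0,0.072,0],"slide":[0.245,0.738,-0.03],"fingers":-0.1},{"turn":[0,0.072,0],"slide":[0.245,0.738,-0.03],"fingers":-0.1}]'
python3 -c "
from plan import *
psi=.14;th=np.radians(26)
a=np.array([-np.sin(th)*np.cos(psi),-np.sin(th)*np.sin(psi),np.cos(th)]);c=np.array([.6957,-.0533,.1493])
go(c+a*(.06+.0695),psi,th)
"
```

```text
t: 3.38
eef_pos: [0.553, 0.0968, 0.2538]
ee_rot: [3.134, -0.445, 0.142]
force: [0.3, -1.2, -2.5]
width: 0.0542
t 3.38 pos [0.553  0.0968 0.2538] rot [ 3.1337 -0.4447  0.1415] w 0.0542 F [ 0.3 -1.2 -2.5]
  slide [0.1246 0.337  0.0358] turn [0.0012 0.0014 0.0002] rows 4.3 0.1
```

```bash
python3 -m crank '[{"turn":[0,0,0],"slide":[0.03,0.08,0],"fingers":-0.1},{"turn":[0,0,0],"slide":[0.06,0.16,0.01],"fingers":-0.1},{"turn":[0,0,0],"slide":[0.09,0.24,0.02],"fingers":-0.1},{"turn":[0,0,0],"slide":[0.125,0.3,0.035],"fingers":-0.1},{"turn":[0,0,0],"slide":[0.125,0.337,0.035],"fingers":-0.1}]'
python3 -m crank '[{"turn":[0,0,0],"slide":[0,0,0],"fingers":-0.1},{"turn":[0,0,0],"slide":[0,0,0],"fingers":-0.1},{"turn":[0,0,0],"slide":[0,0,0],"fingers":-0.1}]'
python3 -c "
from plan import *
psi=.14;th=np.radians(26)
a=np.array([-np.sin(th)*np.cos(psi),-np.sin(th)*np.sin(psi),np.cos(th)]);c=np.array([.6957,-.0533,.1493])
go(c+a*(.06+.0695),psi,th)
for n in ('wrist','scene'):
    f=grab_frame(n);cv2.imwrite('pics/%s3.png'%n,f[:,:,::-1])
im=cv2.imread('pics/scene3.png')[180:300,180:320];cv2.imwrite('pics/s3z.png',cv2.resize(im,None,fx=5,fy=5,interpolation=cv2.INTER_CUBIC))
print(proj('wrist',[c]))
"
```

```text
t: 3.8
eef_pos: [0.6489, -0.0578, 0.2714]
ee_rot: [3.141, -0.45, 0.135]
force: [1.1, 0.5, 0.3]
width: 0.0534
t: 4.05
eef_pos: [0.6459, -0.0551, 0.2717]
ee_rot: [3.142, -0.449, 0.136]
force: [0.2, 0.0, -0.5]
width: 0.0535
t 4.05 pos [ 0.6459 -0.0551  0.2717] rot [ 3.1415 -0.4492  0.136 ] w 0.0535 F [ 0.2  0.  -0.5]
  slide [-0.0181  0.0103  0.0046] turn [ 0.0003  0.0007 -0.0006] rows 0.3 0.0
[[323.89697126 239.42841322]]
```

View pics/wrist3.png

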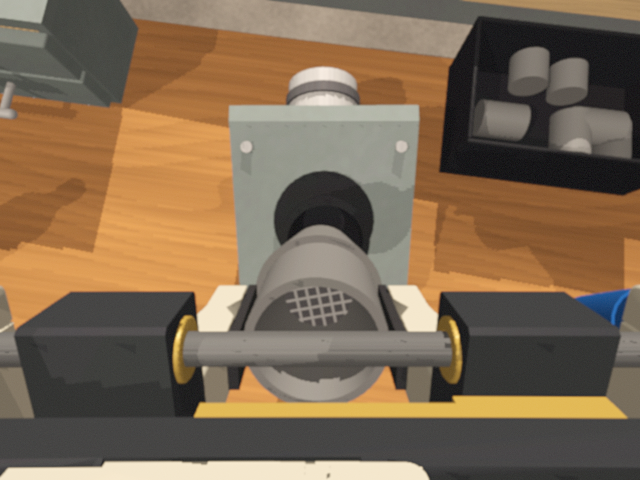

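View pics/s3z.png

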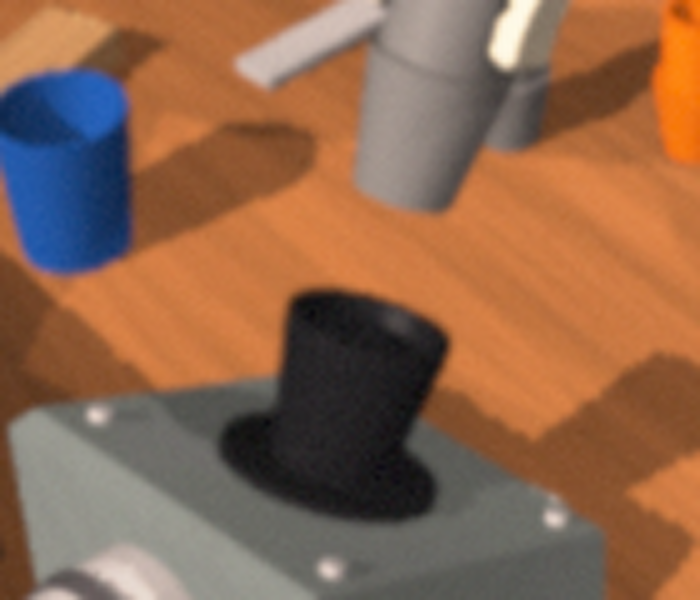

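```bash
python3 -c "
from plan import *
for i in range(3):
    c=get_calibration('wrist');s=get_state();Rc=R.from_euler('xyz',s['ee_rot']).as_matrix()
    T=c['pose'];rel=Rc.T@(T[:3,3]-s['eef_pos']);print(s['eef_pos'].round(4),rel.round(4),R.from_matrix(Rc.T@T[:3,:3]).as_rotvec().round(3))
print(c['K'],c['dist'])
z=Rc[:,2]
print(proj('wrist',[s['eef_pos']+z*d for d in (-.035,-.0095,0,.0095,.0695,.13)]))
for i in range(2): grab_frame('wrist'); print(get_state()['eef_pos'].round(4))
"
```

```text
[ 0.6461 -0.0542  0.2728] [ 0.0781  0.0003 -0.1592] [2.065 2.064 0.303]
[ 0.6461 -0.0542  0.2728] [ 0.0781  0.0003 -0.1592] [2.065 2.064 0.303]
[ 0.6461 -0.0542  0.2728] [ 0.0781  0.0003 -0.1592] [2.065 2.064 0.303]
[[383.85407638   0.         316.95548569]
 [  0.         383.85407638 239.57929862]
 [  0.           0.           1.        ]] [0.01050955 0.         0.         0.         0.        ]
[[315.98427658 345.71316118]
 [316.11951595 313.04320393]
 [316.16019909 303.21151545]
 [316.19684386 294.3542429 ]
 [316.36433934 253.85122241]
 [316.46804722 228.75793845]]
[ 0.6462 -0.054   0.2732]
[ 0.6464 -0.0539  0.2735]
```

```bash
for i in 1 2 3; do python3 -m crank '[{"turn":[0,0,0],"slide":[0,0,0],"fingers":-0.1},{"turn":[0,0,0],"slide":[0,0,0],"fingers":-0.1}]' | head -3; done
python3 -c "
from plan import *
psi=.137;th=np.radians(26)
a=np.array([-np.sin(th)*np.cos(psi),-np.sin(th)*np.sin(psi),np.cos(th)]);c=np.array([.6957,-.0533,.1493])
go(c+a*(.06+.0695),psi,th)
s=get_state();Rc=R.from_euler('xyz',s['ee_rot']).as_matrix()
g=grab_frame('wrist');cv2.imwrite('pics/w4.png',g[:,:,::-1])
b=cv2.resize(g[150:260,250:390],None,fx=5,fy=5,interpolation=cv2.INTER_CUBIC)
b=(np.clip(b/120.,0,1)**.6*255).astype(np.uint8)[:,:,::-1].copy()
for d,r,col in [(0,.0355,(0,0,255)),(0,.030,(0,255,0)),(-.07,.0355,(255,0,255))]:
    q=(proj('wrist',circ(c+a*d,a,r))-[250,150]+.5)*5-.5
    cv2.polylines(b,[np.round(q*16).astype(np.int32)],True,col,1,cv2.LINE_AA,4)
cv2.imwrite('pics/w4z.png',b)
"
```

```text
t: 4.42
eef_pos: [0.6467, -0.0542, 0.2739]
ee_rot: [3.142, -0.453, 0.138]
t: 4.58
eef_pos: [0.6467, -0.0547, 0.2739]
ee_rot: [-3.142, -0.453, 0.137]
t: 4.75
eef_pos: [0.6468, -0.055, 0.2737]
ee_rot: [3.142, -0.452, 0.137]
t 4.75 pos [ 0.6468 -0.055   0.2737] rot [ 3.1416 -0.4524  0.1368] w 0.0534 F [ 0.  -0.  -0.5]
  slide [-0.0216  0.0101  0.0074] turn [ 0.      0.0002 -0.    ] rows 0.3 0.0
```

View pics/w4z.png

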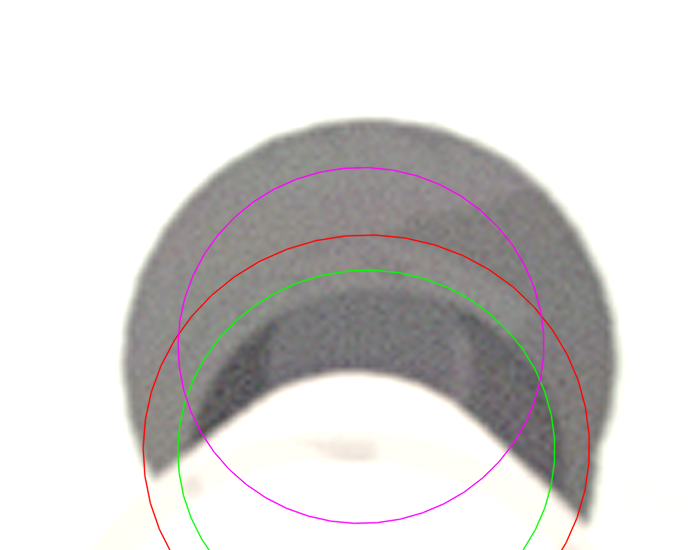

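```bash
cat > hand.py <<'E'
from h import *
def hand(g,s,dx=0,dy=0,h0=.0695,tx=0,out='pics/x.png',parts=((.104,.0275,(0,0,255)),(.104,.0235,(0,255,0)),(.06,.0305,(255,0,255)),(.0,.021,(255,255,0))),box=(200,200,240,220),k=3):
    Rc=R.from_euler('xyz',s['ee_rot']).as_matrix()@R.from_euler('y',tx).as_matrix()
    x0,y0,w,h=box
    b=cv2.resize(g[y0:y0+h,x0:x0+w],None,fx=k,fy=k,interpolation=cv2.INTER_CUBIC)[:,:,::-1].copy()
    for hh,r,col in parts:
        ce=s['eef_pos']+Rc@np.array([dx,dy,h0-hh])
        q=(proj('wrist',circ(ce,Rc[:,2],r))-[x0,y0]+.5)*k-.5
        cv2.polylines(b,[np.round(q*16).astype(np.int32)],True,col,1,cv2.LINE_AA,4)
    cv2.imwrite(out,b)
E
python3 -c "
from hand import *
g=cv2.imread('pics/w4.png')[:,:,::-1]
hand(g,get_state(),out='pics/h1.png')
"
```

```text
(no output)
```

View pics/h1.png

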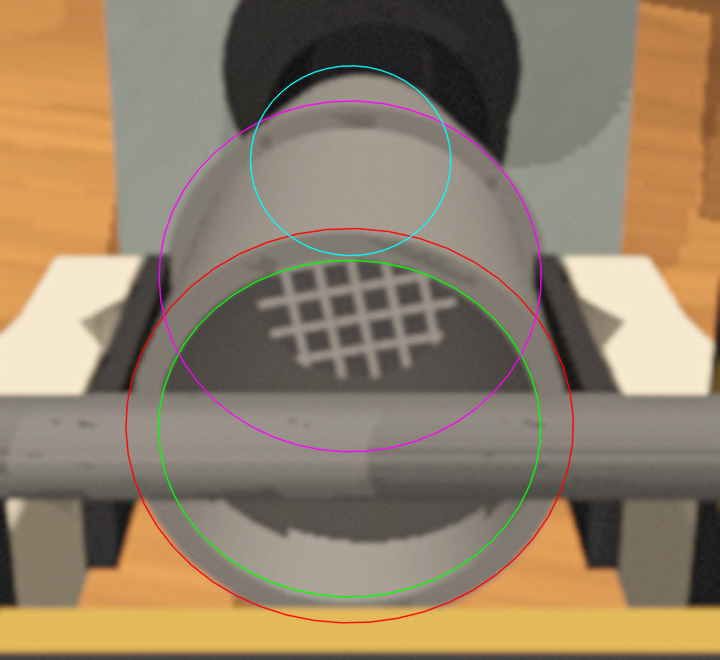

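```bash
python3 -c "
from hand import *
g=cv2.imread('pics/w4.png')[:,:,::-1]
hand(g,get_state(),h0=.0735,dx=0.00,out='pics/h2.png')
hand(g,get_state(),h0=.072,dx=0.001,out='pics/h3.png')
"
```

```text
(no output)
```

View pics/h2.png

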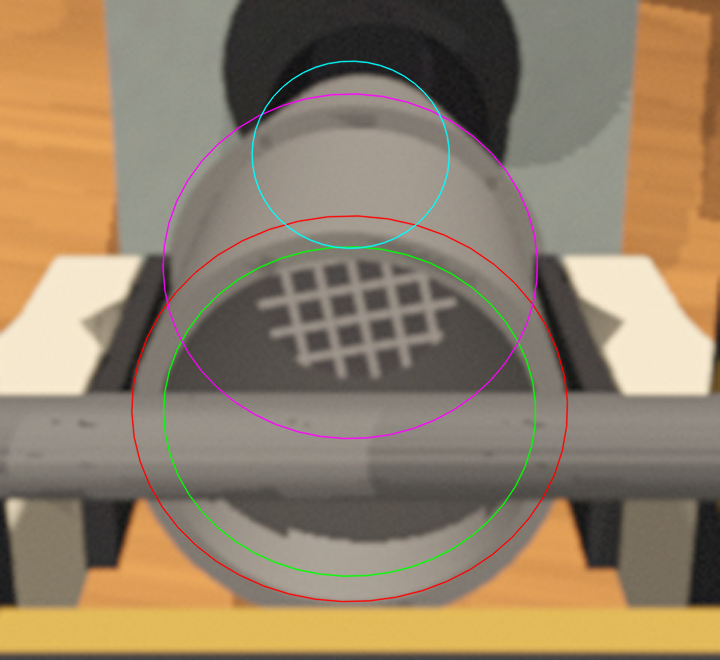

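View pics/h3.png

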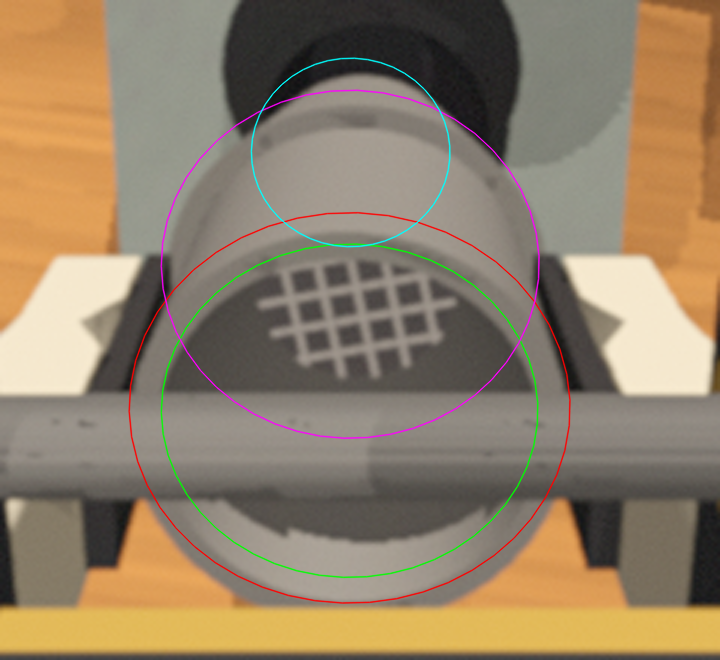

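```bash
cat > t.py <<'E'
from plan import *
psi=.137;th=np.radians(26)
a=np.array([-np.sin(th)*np.cos(psi),-np.sin(th)*np.sin(psi),np.cos(th)]);c=np.array([.6957,-.0533,.1493])
Rt=R.from_euler('ZYX',[psi,-th,np.pi]).as_matrix()
def foot(h0=.071,off=(0,0)):
    s=get_state();Rc=R.from_euler('xyz',s['ee_rot']).as_matrix()
    f=s['eef_pos']+Rc[:,2]*h0
    print('foot in inlet (toolx,tooly,height) mm',((f-c)@Rt*[1,1,-1]*1e3).round(1),'force in tool',(s['force']@Rc).round(1),'mom',(s['moment']@Rc).round(2),'tilt err',((R.from_matrix(Rc).inv()*R.from_matrix(Rt)).as_rotvec()).round(4),'w',s['width'].round(4),'t',round(s['t'],2))
E
python3 -c "
from t import *
foot();go(c+a*(.01+.071),psi,th)"
python3 -m crank '[{"turn":[0,0,0],"slide":[-0.01,0.005,0.02],"fingers":-0.1},{"turn":[0,0,0],"slide":[-0.02,0.01,0.05],"fingers":-0.1},{"turn":[0,0,0],"slide":[-0.02,0.01,0.08],"fingers":-0.1},{"turn":[0,0,0],"slide":[-0.02,0.01,0.1],"fingers":-0.1},{"turn":[0,0,0],"slide":[-0.02,0.01,0.1],"fingers":-0.1}]'
python3 -m crank '[{"turn":[0,0,0],"slide":[0,0,0],"fingers":-0.1},{"turn":[0,0,0],"slide":[0,0,0],"fingers":-0.1},{"turn":[0,0,0],"slide":[0,0,0],"fingers":-0.1}]' >/dev/null
python3 -c "
from t import *
foot()
for n in ('wrist','scene','top'):
    f=grab_frame(n);cv2.imwrite('pics/%s5.png'%n,f[:,:,::-1])
foot()
z=lambda n,x,y,w,h,k,g:cv2.imwrite('pics/%s5z.png'%n,((np.clip(cv2.resize(cv2.imread('pics/%s5.png'%n)[y:y+h,x:x+w],None,fx=k,fy=k,interpolation=cv2.INTER_CUBIC)/g,0,1)**.7)*255).astype(np.uint8))
z('wrist',240,130,160,120,5,150.);z('scene',215,190,90,90,6,180.)
"
```

```text
t: 5.22
eef_pos: [0.6598, -0.0583, 0.2218]
ee_rot: [3.142, -0.449, 0.136]
force: [-0.6, 0.0, -1.0]
width: 0.0535Traceback (most recent call last):
  File "<string>", line 3, in <module>
    foot();go(c+a*(.01+.071),psi,th)
    ~~~~^^
  File "t.py", line 8, in foot
    print('foot in inlet (toolx,tooly,height) mm',((f-c)@Rt*[1,1,-1]*1e3).round(1),'force in tool',(s['force']@Rc).round(1),'mom',(s['moment']@Rc).round(2),'tilt err',((R.from_matrix(Rc).inv()*R.from_matrix(Rt)).as_rotvec()).round(4),'w',s['width'].round(4),'t',round(s['t'],2))
                                                                                                                                                                                                                                              ^^^^^^^^^^^^^^^^
AttributeError: 'float' object has no attribute 'round'
Traceback (most recent call last):
  File "t.py", line 8, in foot
    print('foot in inlet (toolx,tooly,height) mm',((f-c)@Rt*[1,1,-1]*1e3).round(1),'force in tool',(s['force']@Rc).round(1),'mom',(s['moment']@Rc).round(2),'tilt err',((R.from_matrix(Rc).inv()*R.from_matrix(Rt)).as_rotvec()).round(4),'w',s['width'].round(4),'t',round(s['t'],2))
                                                                                                                                                                                                                                              ^^^^^^^^^^^^^^^^
AttributeError: 'float' object has no attribute 'round'
```

```bash
sed -i "s/s\['width'\].round(4)/round(s['width'],4)/" t.py
python3 -c "
from t import *
foot()
for n in ('wrist','scene','top'):
    f=grab_frame(n);cv2.imwrite('pics/%s5.png'%n,f[:,:,::-1])
foot()
z=lambda n,x,y,w,h,k,g:cv2.imwrite('pics/%s5z.png'%n,((np.clip(cv2.resize(cv2.imread('pics/%s5.png'%n)[y:y+h,x:x+w],None,fx=k,fy=k,interpolation=cv2.INTER_CUBIC)/g,0,1)**.7)*255).astype(np.uint8))
z('wrist',240,130,160,120,5,150.);z('scene',215,190,90,90,6,180.)
"
```

```text
foot in inlet (toolx,tooly,height) mm [ 1.6 -0.1 13. ] force in tool [-0.3  0.   1.3] mom [-0.03 -1.53  0.01] tilt err [ 0.0001 -0.0001 -0.0001] w 0.0538 t 5.47
foot in inlet (toolx,tooly,height) mm [ 1.3 -0.  12.9] force in tool [-0.1 -0.1  0.7] mom [-0.03 -1.56 -0.06] tilt err [ 0.0001  0.0002 -0.0002] w 0.0541 t 5.62
```

View pics/wrist5z.png

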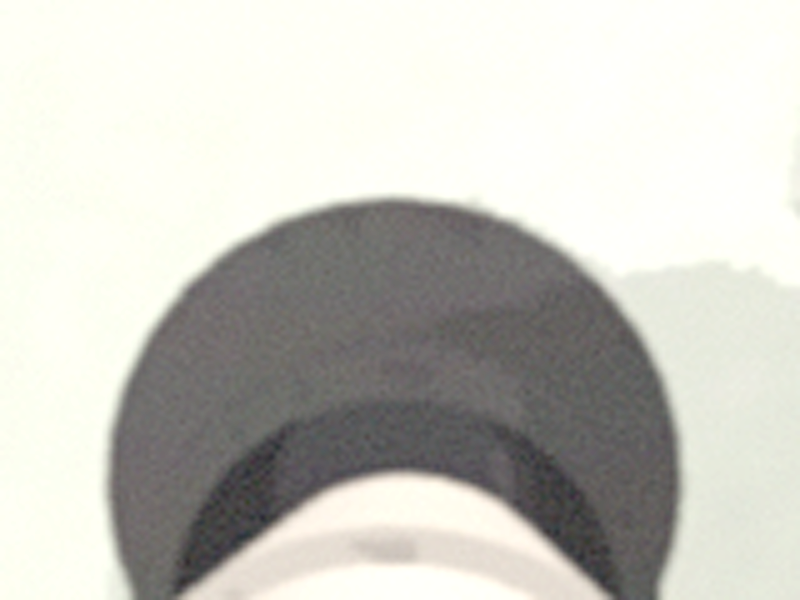

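View pics/scene5z.png

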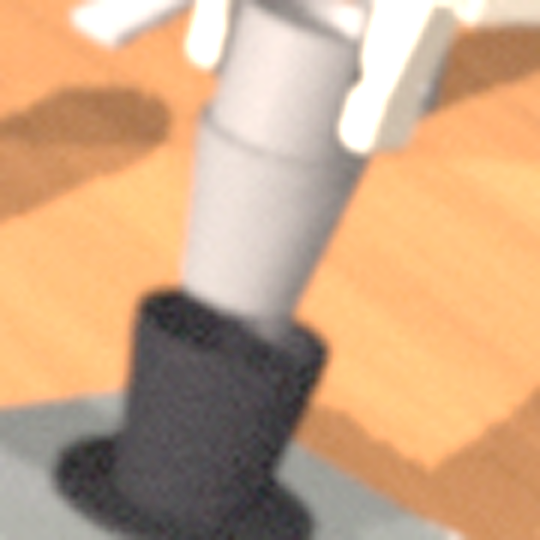

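```bash
python3 -m crank '[{"turn":[0,0,0],"slide":[-0.002,0,0],"fingers":-0.1},{"turn":[0,0,0],"slide":[-0.0035,-0.001,0.01],"fingers":-0.1},{"turn":[0,0,0],"slide":[-0.0035,-0.001,0.025],"fingers":-0.1},{"turn":[0,0,0],"slide":[-0.0035,-0.001,0.04],"fingers":-0.1},{"turn":[0,0,0],"slide":[-0.0035,-0.001,0.05],"fingers":-0.1}]' 10
python3 -c "
from t import *
foot()"
python3 -m crank '[{"turn":[0,0,0],"slide":[0,0,0.01],"fingers":-0.1},{"turn":[0,0,0],"slide":[0,0,0.025],"fingers":-0.1},{"turn":[0,0,0],"slide":[0,0,0.035],"fingers":-0.1},{"turn":[0,0,0],"slide":[0,0,0.04],"fingers":-0.1},{"turn":[0,0,0],"slide":[0,0,0.04],"fingers":-0.1}]'
python3 -c "
from t import *
foot()"
python3 -m crank '[{"turn":[0,0,0],"slide":[0,0,0],"fingers":-0.1},{"turn":[0,0,0],"slide":[0,0,0],"fingers":-0.1},{"turn":[0,0,0],"slide":[0,0,0],"fingers":-0.1}]' >/dev/null
python3 -c "
from t import *
foot()
for n in ('wrist','scene'):
    f=grab_frame(n);cv2.imwrite('pics/%s6.png'%n,f[:,:,::-1])
foot()
z=lambda n,x,y,w,h,k,g:cv2.imwrite('pics/%s6z.png'%n,((np.clip(cv2.resize(cv2.imread('pics/%s6.png'%n)[y:y+h,x:x+w],None,fx=k,fy=k,interpolation=cv2.INTER_CUBIC)/g,0,1)**.7)*255).astype(np.uint8))
z('wrist',240,130,160,120,5,150.);z('scene',215,190,90,90,6,180.)
"
```

```text
t: 6.03
eef_pos: [0.6694, -0.0564, 0.1996]
ee_rot: [-3.142, -0.451, 0.137]
force: [0.2, 0.8, -0.4]
width: 0.054
foot in inlet (toolx,tooly,height) mm [ -2.   -0.6 -14.2] force in tool [ 0.1 -0.7  0.5] mom [-0.02 -1.53 -0.05] tilt err [ 0.0001  0.0027 -0.0003] w 0.054 t 6.03
t: 6.45
eef_pos: [0.678, -0.0553, 0.182]
ee_rot: [3.142, -0.451, 0.137]
force: [-0.7, 0.1, -1.0]
width: 0.0539
foot in inlet (toolx,tooly,height) mm [ -1.9  -0.4 -33.8] force in tool [-1.1 -0.2  0.6] mom [-0.06 -1.59 -0.03] tilt err [ 0.0002  0.0029 -0.0003] w 0.0539 t 6.45
foot in inlet (toolx,tooly,height) mm [ -0.8  -0.5 -32.4] force in tool [-0.7 -0.4  0.2] mom [-0.05 -1.55  0.  ] tilt err [ 0.0001  0.0007 -0.0003] w 0.0541 t 6.7
foot in inlet (toolx,tooly,height) mm [ -0.9  -0.5 -32.4] force in tool [ 0.8 -0.5  1.8] mom [-0.04 -1.6  -0.06] tilt err [ 0.0001  0.0007 -0.0002] w 0.0539 t 6.8
```

View pics/wrist6z.png

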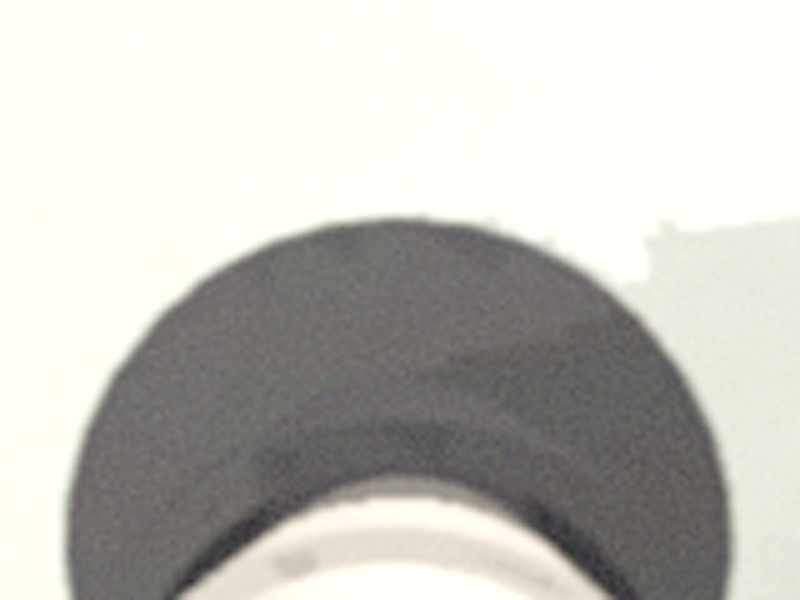

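View pics/scene6z.png

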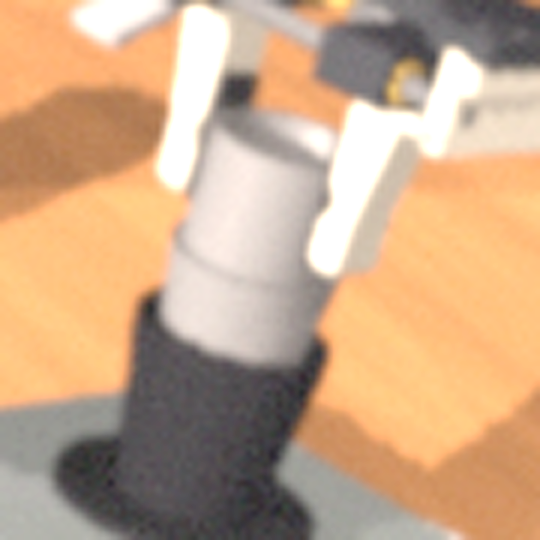

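```bash
python3 -m crank '[{"turn":[0,0,0],"slide":[0,0,0.006],"fingers":-0.1},{"turn":[0,0,0],"slide":[0,0,0.012],"fingers":-0.1},{"turn":[0,0,0],"slide":[0,0,0.018],"fingers":-0.1},{"turn":[0,0,0],"slide":[0,0,0.02],"fingers":-0.1},{"turn":[0,0,0],"slide":[0,0,0.02],"fingers":-0.1}]' >/dev/null
python3 -c "
from t import *
foot()"
python3 -m crank '[{"turn":[0,0,0],"slide":[0,0,0],"fingers":-0.1},{"turn":[0,0,0],"slide":[0,0,0],"fingers":-0.1},{"turn":[0,0,0],"slide":[0,0,0],"fingers":-0.1}]' >/dev/null
python3 -c "
from t import *
foot()
for n in ('wrist','scene'):
    f=grab_frame(n);cv2.imwrite('pics/%s7.png'%n,f[:,:,::-1])
foot()
z=lambda n,x,y,w,h,k,g:cv2.imwrite('pics/%s7z.png'%n,((np.clip(cv2.resize(cv2.imread('pics/%s7.png'%n)[y:y+h,x:x+w],None,fx=k,fy=k,interpolation=cv2.INTER_CUBIC)/g,0,1)**.7)*255).astype(np.uint8))
z('wrist',240,180,160,120,5,100.);z('scene',225,200,70,70,8,120.)
"
```

```text
foot in inlet (toolx,tooly,height) mm [ -1.7  -0.5 -43.4] force in tool [0.3 0.1 0.6] mom [-0.08 -1.55 -0.03] tilt err [ 0.0002  0.0023 -0.0003] w 0.0538 t 7.22
foot in inlet (toolx,tooly,height) mm [ -1.1  -0.5 -42.8] force in tool [-0.4  0.4  0.7] mom [-0.04 -1.57 -0.01] tilt err [ 0.0001  0.0013 -0.0002] w 0.054 t 7.47
foot in inlet (toolx,tooly,height) mm [ -1.1  -0.5 -42.7] force in tool [-0.3 -0.4  1.1] mom [-0.01 -1.54  0.04] tilt err [ 0.0001  0.0012 -0.0003] w 0.054 t 7.57
```

View pics/wrist7z.png

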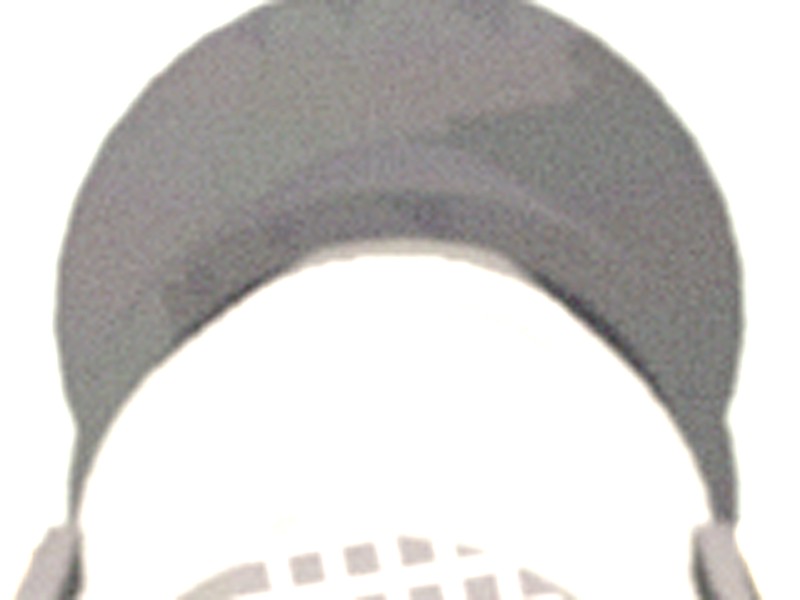

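View pics/scene7z.png

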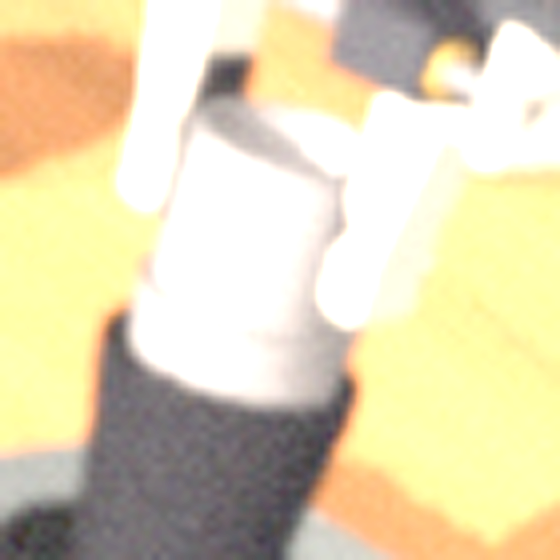

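```bash
python3 -m crank '[{"turn":[0,0,0],"slide":[0.002,0.0014,0.002],"fingers":-0.1},{"turn":[0,0,0],"slide":[0.002,0.0014,0.006],"fingers":-0.1},{"turn":[0,0,0],"slide":[0.002,0.0014,0.01],"fingers":-0.1},{"turn":[0,0,0],"slide":[0.002,0.0014,0.012],"fingers":-0.1},{"turn":[0,0,0],"slide":[0.002,0.0014,0.012],"fingers":-0.1}]' >/dev/null
python3 -c "
from t import *
foot()"
python3 -m crank '[{"turn":[0,0,0],"slide":[0,0,0],"fingers":-0.1},{"turn":[0,0,0],"slide":[0,0,0],"fingers":-0.1},{"turn":[0,0,0],"slide":[0,0,0],"fingers":-0.1}]' >/dev/null
python3 -c "
from t import *
foot()
for n in ('wrist','scene'):
    f=grab_frame(n);cv2.imwrite('pics/%s8.png'%n,f[:,:,::-1])
foot()
z=lambda n,x,y,w,h,k,g:cv2.imwrite('pics/%s8z.png'%n,((np.clip(cv2.resize(cv2.imread('pics/%s8.png'%n)[y:y+h,x:x+w],None,fx=k,fy=k,interpolation=cv2.INTER_CUBIC)/g,0,1)**.7)*255).astype(np.uint8))
z('wrist',240,180,160,120,5,150.);z('scene',225,200,70,70,8,180.)
"
```

```text
foot in inlet (toolx,tooly,height) mm [ -0.6   0.2 -49.3] force in tool [ 0.1  0.1 -0. ] mom [-0.06 -1.56 -0.01] tilt err [ 0.0002  0.0021 -0.0003] w 0.0539 t 7.98
foot in inlet (toolx,tooly,height) mm [ -0.2   0.2 -48.8] force in tool [-1.5  0.   0.8] mom [-0.09 -1.58 -0.05] tilt err [ 0.0001  0.0013 -0.0002] w 0.0537 t 8.23
foot in inlet (toolx,tooly,height) mm [ -0.2   0.2 -48.8] force in tool [-0.6 -0.1  0.2] mom [-0.06 -1.56  0.02] tilt err [ 0.0002  0.0014 -0.0003] w 0.0536 t 8.33
```

View pics/wrist8z.png

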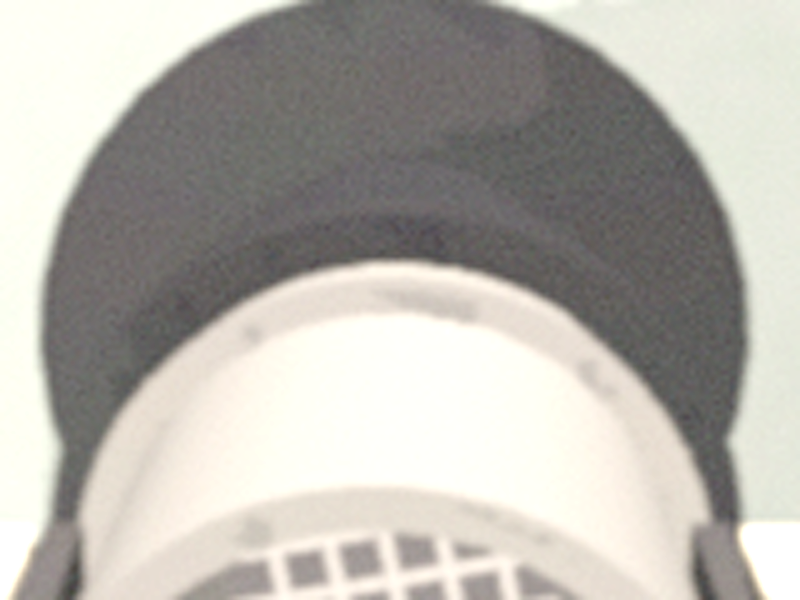

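View pics/scene8z.png

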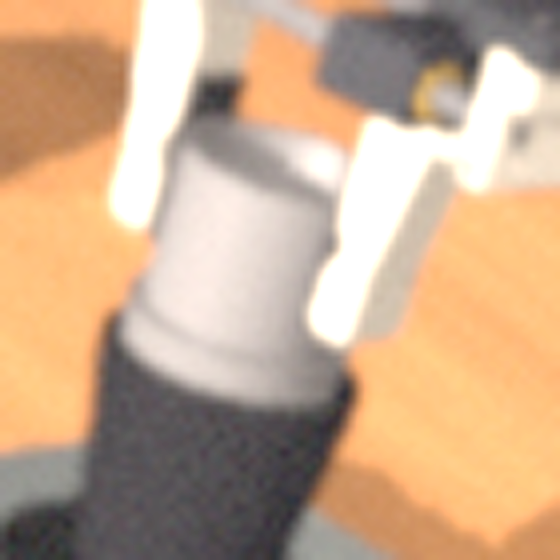

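```bash
python3 -m crank '[{"turn":[0,0,0],"slide":[0,0,0.002],"fingers":-0.1},{"turn":[0,0,0],"slide":[0,0,0.004],"fingers":-0.1},{"turn":[0,0,0],"slide":[0,0,0.006],"fingers":-0.1},{"turn":[0,0,0],"slide":[0,0,0.006],"fingers":-0.1},{"turn":[0,0,0],"slide":[0,0,0.006],"fingers":-0.1}]' >/dev/null
python3 -c "
from t import *
foot()"
python3 -m crank '[{"turn":[0,0,0],"slide":[0,0,0.002],"fingers":-0.1},{"turn":[0,0,0],"slide":[0,0,0.004],"fingers":-0.1},{"turn":[0,0,0],"slide":[0,0,0.004],"fingers":-0.1},{"turn":[0,0,0],"slide":[0,0,0.004],"fingers":-0.1}]' >/dev/null
python3 -c "
from t import *
foot()"
```

```text
foot in inlet (toolx,tooly,height) mm [ -0.8   0.2 -52. ] force in tool [-3.3 -0.8 -0.6] mom [ 0.11 -2.21 -0.01] tilt err [ 0.0001  0.0023 -0.0005] w 0.0538 t 8.75
foot in inlet (toolx,tooly,height) mm [ -0.9   0.5 -53.9] force in tool [-3.5  2.  -1.9] mom [-0.68 -2.74 -0.01] tilt err [ 0.0004  0.0024 -0.0005] w 0.0533 t 9.08
```

```bash
python3 -m crank '[{"turn":[0,0,0],"slide":[-0.001,0.0006,0],"fingers":-0.1},{"turn":[0,0,0],"slide":[-0.002,0.001,0],"fingers":-0.1},{"turn":[0,0,0],"slide":[-0.002,0.001,0],"fingers":-0.1},{"turn":[0,0,0],"slide":[-0.002,0.001,0],"fingers":-0.1}]' >/dev/null
python3 -c "
from t import *
foot()
for n in ('wrist','scene'):
    f=grab_frame(n);cv2.imwrite('pics/%s9.png'%n,f[:,:,::-1])
foot()"
```

```text
foot in inlet (toolx,tooly,height) mm [ -0.9   0.6 -53.9] force in tool [-1.  -0.2  0.2] mom [-0.03 -2.03 -0.01] tilt err [ 0.      0.0009 -0.0001] w 0.0535 t 9.42
foot in inlet (toolx,tooly,height) mm [ -0.9   0.5 -53.9] force in tool [ 0.2 -0.4  1.1] mom [ 0.09 -1.96  0.01] tilt err [-0.      0.001  -0.0001] w 0.0537 t 9.52
```

```bash
for i in 1 2; do python3 -m crank '[{"turn":[0,0,0],"slide":[-0.0006,0,0.001],"fingers":-0.1},{"turn":[0,0,0],"slide":[-0.0006,0,0.002],"fingers":-0.1},{"turn":[0,0,0],"slide":[-0.0006,0,0.002],"fingers":-0.1},{"turn":[0,0,0],"slide":[-0.0006,0,0.002],"fingers":-0.1}]' >/dev/null
python3 -c "
from t import *
foot()"; done
```

```text
foot in inlet (toolx,tooly,height) mm [ -1.2   0.7 -54.7] force in tool [-1.6 -0.4 -1.4] mom [ 0.18 -1.91 -0.02] tilt err [ 0.0001  0.0009 -0.0002] w 0.0538 t 9.85
foot in inlet (toolx,tooly,height) mm [ -1.5   0.8 -55.7] force in tool [-1.1 -1.  -2.3] mom [-0.01 -1.76 -0.06] tilt err [ 0.0002  0.001  -0.0003] w 0.0536 t 10.18
```

```bash
python3 -m crank '[{"turn":[0,0,0],"slide":[-0.0004,0,0.001],"fingers":-0.1},{"turn":[0,0,0],"slide":[-0.0006,0,0.002],"fingers":-0.1},{"turn":[0,0,0],"slide":[-0.0006,0,0.002],"fingers":-0.1},{"turn":[0,0,0],"slide":[-0.0006,0,0.002],"fingers":-0.1}]' >/dev/null
python3 -c "
from t import *
foot()
for n in ('wrist','scene'):
    f=grab_frame(n);cv2.imwrite('pics/%s10.png'%n,f[:,:,::-1])
foot()
hm=cv2.imread('pics/scene10.png')[195:275,215:305];cv2.imwrite('pics/s10z.png',cv2.resize(hm,None,fx=6,fy=6,interpolation=cv2.INTER_CUBIC))"
```

```text
foot in inlet (toolx,tooly,height) mm [ -1.8   0.8 -56.7] force in tool [-1.2  2.3 -3.2] mom [-0.49 -1.57 -0.01] tilt err [ 0.0002  0.001  -0.0002] w 0.0535 t 10.52
foot in inlet (toolx,tooly,height) mm [ -1.9   0.8 -56.7] force in tool [-0.5  1.4 -3.8] mom [-0.64 -1.59  0.01] tilt err [ 0.0002  0.001  -0.0003] w 0.0536 t 10.62
```

View pics/s10z.png

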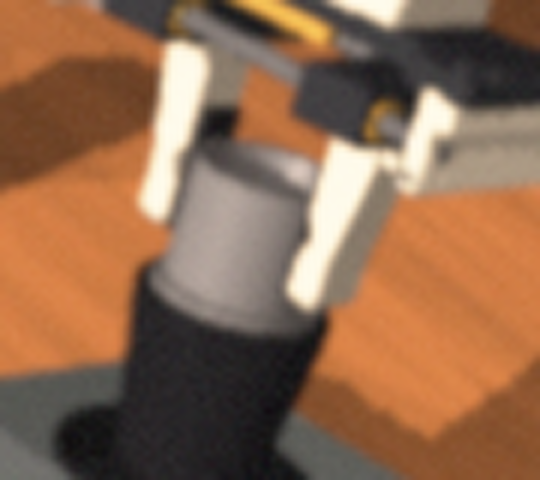

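View pics/wrist10.png

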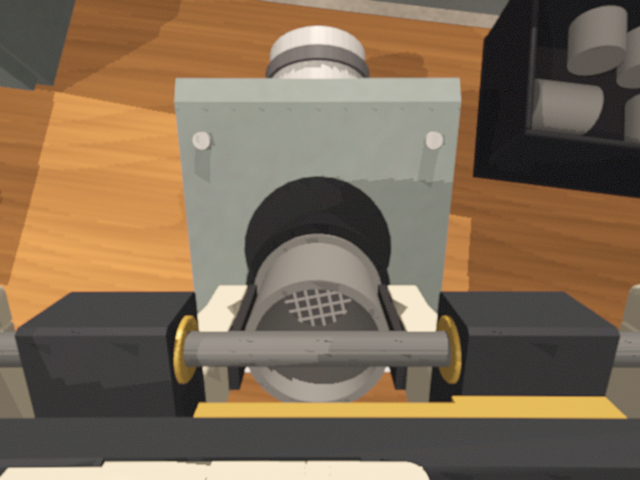

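```bash
python3 -m crank '[{"turn":[0,0,0],"slide":[0,0.0006,0],"fingers":-0.1},{"turn":[0,0,0],"slide":[0,0.0008,0],"fingers":-0.1},{"turn":[0,0,0],"slide":[0,0.0008,0.001],"fingers":-0.1},{"turn":[0,0,0],"slide":[0,0.0008,0.001],"fingers":-0.1}]' 4 >/dev/null
python3 -c "
from t import *
foot()"
```

```text
foot in inlet (toolx,tooly,height) mm [ -2.1   1.1 -57.5] force in tool [-0.8  0.3 -1.2] mom [-0.38 -1.49 -0.04] tilt err [ 0.0001  0.0015 -0.0002] w 0.0535 t 10.95
```

```bash
python3 -m crank '[{"turn":[0,0,0],"slide":[0,0,0.001],"fingers":-0.1},{"turn":[0,0,0],"slide":[0,0,0.002],"fingers":-0.1},{"turn":[0,0,0],"slide":[0,0,0.003],"fingers":-0.1},{"turn":[0,0,0],"slide":[0,0,0.003],"fingers":-0.1}]' >/dev/null
python3 -c "
from t import *
foot()
for n in ('wrist','scene'):
    f=grab_frame(n);cv2.imwrite('pics/%s11.png'%n,f[:,:,::-1])
foot()
from hand import *
g=cv2.imread('pics/wrist11.png')[:,:,::-1]
hand(g,get_state(),h0=.0725,dx=-0.0012,out='pics/h11.png')
g=cv2.imread('pics/wrist10.png')[:,:,::-1]
hand(g,get_state(),h0=.0725,dx=-0.0012,out='pics/h10.png')
"
```

```text
foot in inlet (toolx,tooly,height) mm [ -1.9   1.2 -58.7] force in tool [-0.6  0.9 -5.4] mom [-0.56 -1.62 -0.03] tilt err [ 0.0002  0.001  -0.0003] w 0.054 t 11.28
foot in inlet (toolx,tooly,height) mm [ -1.9   1.2 -58.6] force in tool [-0.4  1.  -4.8] mom [-0.56 -1.65  0.01] tilt err [ 0.0002  0.001  -0.0002] w 0.0537 t 11.38
```

View pics/h10.png

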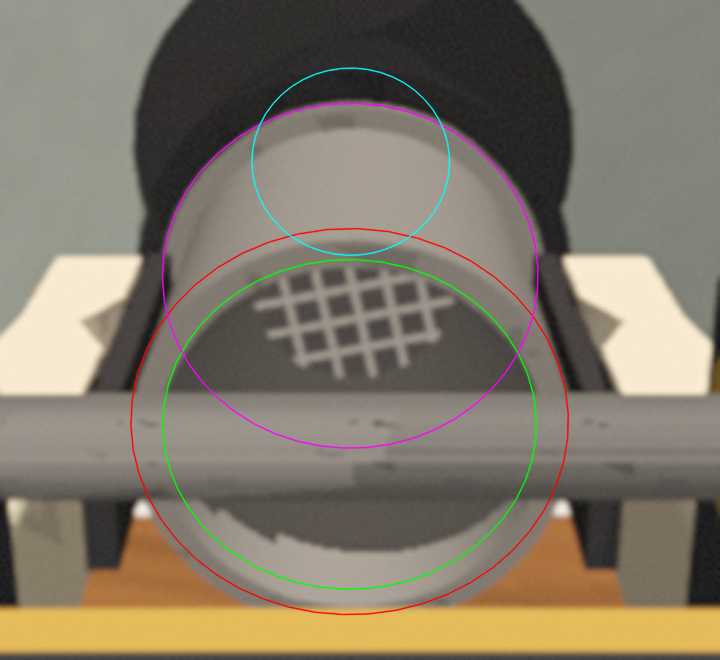

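View pics/h11.png

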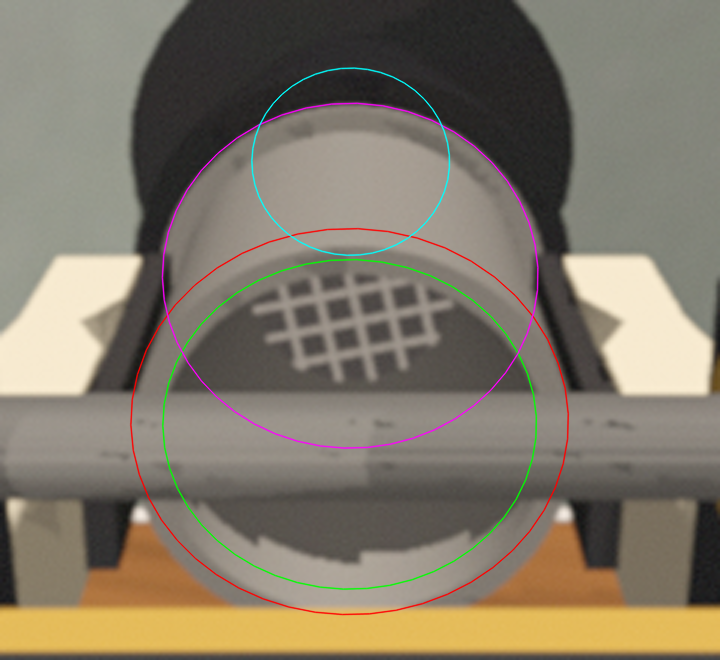

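```bash
python3 -m crank '[{"turn":[0,0,0],"slide":[0,0,-0.001],"fingers":-0.1},{"turn":[0,0,0],"slide":[0,0,-0.001],"fingers":-0.1},{"turn":[0,0,0],"slide":[0,0,-0.001],"fingers":0.3},{"turn":[0,0,0],"slide":[0,0,-0.001],"fingers":0.4},{"turn":[0,0,0],"slide":[0,0,-0.001],"fingers":1}]'
python3 -m crank '[{"turn":[0,0,0],"slide":[0,0,0],"fingers":1},{"turn":[0,0,0],"slide":[0,0,0],"fingers":1},{"turn":[0,0,0],"slide":[0,0,0],"fingers":1},{"turn":[0,0,0],"slide":[0,0,0],"fingers":1}]'
python3 -c "
from t import *
foot()
for n in ('wrist','scene'):
    f=grab_frame(n);cv2.imwrite('pics/%s12.png'%n,f[:,:,::-1])
"
```

```text
t: 11.8
eef_pos: [0.6883, -0.0552, 0.1594]
ee_rot: [-3.141, -0.452, 0.137]
force: [-0.0, 0.7, 0.6]
width: 0.0632
t: 12.13
eef_pos: [0.6885, -0.0554, 0.1598]
ee_rot: [-3.142, -0.452, 0.137]
force: [0.2, -0.3, -0.8]
width: 0.0859
foot in inlet (toolx,tooly,height) mm [ -2.2   1.1 -58.3] force in tool [-0.2  0.3  0.7] mom [-0.04 -1.42  0.01] tilt err [ 0.0001  0.0015 -0.0002] w 0.0859 t 12.13
```

View pics/wrist12.png

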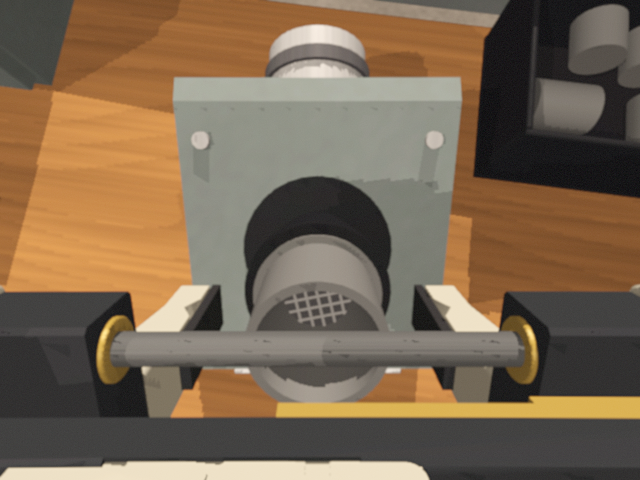

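Let go and clear on both sides. I'll retreat along the slant.

```bash
python3 -m crank '[{"turn":[0,0,0],"slide":[0,0,-0.04],"fingers":1},{"turn":[0,0,0],"slide":[0,0,-0.1],"fingers":1},{"turn":[0,0,0],"slide":[0,0,-0.16],"fingers":1},{"turn":[0,0,0],"slide":[0,0,-0.24],"fingers":1},{"turn":[0,0,0],"slide":[0,0,-0.3],"fingers":1}]'
python3 -m crank '[{"turn":[0,0,0],"slide":[0,0,0],"fingers":1},{"turn":[0,0,0],"slide":[0,0,0],"fingers":1},{"turn":[0,0,0],"slide":[0,0,0],"fingers":1}]'
python3 -c "
from t import *
C=get_calibration('wrist')
for n in ('wrist','scene'):
    f=grab_frame(n);cv2.imwrite('pics/%s13.png'%n,f[:,:,::-1])
print(proj('wrist',[c,c+a*.048]),proj('scene',[c,c+a*.048]))
go([.434,-.2905,.15],.137)
go([.434,-.2905,.25],.137)
im=cv2.imread('pics/scene13.png')[200:290,205:305];cv2.imwrite('pics/s13z.png',cv2.resize(im,None,fx=6,fy=6,interpolation=cv2.INTER_CUBIC))
"
```

```text
t: 12.65
eef_pos: [0.6228, -0.0646, 0.2973]
ee_rot: [3.141, -0.454, 0.137]
force: [0.8, -0.2, 0.9]
width: 0.0881
t: 12.9
eef_pos: [0.6233, -0.0643, 0.2946]
ee_rot: [-3.141, -0.453, 0.136]
force: [1.2, 1.3, -0.5]
width: 0.0875
[[315.2761248  215.38012422]
 [315.01947888 230.43816729]] [[253.348478   244.24480681]
 [259.49309146 223.21291102]]
t 13.0 pos [ 0.6232 -0.0643  0.2932] rot [-3.1415 -0.4502  0.1366] w 0.0877 F [ 0.6 -0.5  0.1]
  slide [-0.5177  0.3966  0.0678] turn [ 0.     -0.0717 -0.0001] rows 7.9 3.6
t 13.0 pos [ 0.6232 -0.0643  0.2932] rot [-3.1415 -0.4502  0.1366] w 0.0877 F [ 0.6 -0.5  0.1]
  slide [-0.4306  0.3966 -0.1122] turn [ 0.     -0.0717 -0.0001] rows 7.1 3.6
```

View pics/wrist13.png

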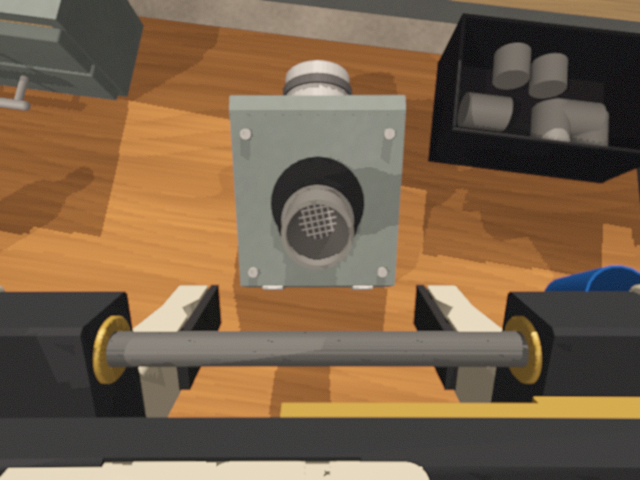

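View pics/s13z.png

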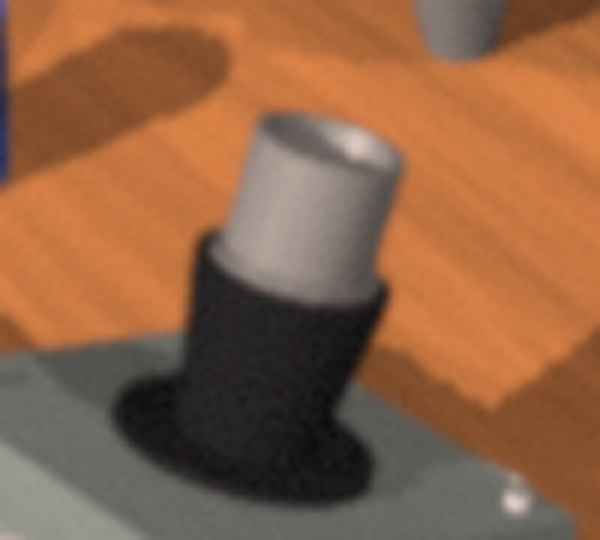

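The medium reducer sits upright in the inlet: its rim is at (260,223) in the scene view, against (259.5,223) predicted for home. Next is the small one.

```bash
python3 -m crank '[{"turn":[0,-0.02,0],"slide":[-0.09,0.06,-0.05],"fingers":1},{"turn":[0,-0.072,0],"slide":[-0.43,0.397,-0.112],"fingers":1},{"turn":[0,-0.072,0],"slide":[-0.43,0.397,-0.112],"fingers":1},{"turn":[0,-0.072,0],"slide":[-0.43,0.397,-0.112],"fingers":1},{"turn":[0,-0.072,0],"slide":[-0.43,0.397,-0.112],"fingers":1}]'
python3 -c "
from t import *
go([.434,-.2905,.2],.137)"
```

```text
t: 13.42
eef_pos: [0.4915, -0.2202, 0.2643]
ee_rot: [-3.14, 0.01, 0.138]
force: [1.7, -0.0, -0.9]
width: 0.0877
t 13.42 pos [ 0.4915 -0.2202  0.2643] rot [-3.1404  0.0097  0.1379] w 0.0877 F [ 1.7 -0.  -0.9]
  slide [-0.132   0.1237  0.1297] turn [-0.0002  0.0015  0.0001] rows 2.7 0.1
```

```bash
python3 -m crank '[{"turn":[0,0.001,0],"slide":[-0.07,0.06,0.06],"fingers":1},{"turn":[0,0.001,0],"slide":[-0.11,0.1,0.1],"fingers":1},{"turn":[0,0.001,0],"slide":[-0.132,0.124,0.13],"fingers":1},{"turn":[0,0.001,0],"slide":[-0.132,0.124,0.13],"fingers":1},{"turn":[0,0.001,0],"slide":[-0.132,0.124,0.13],"fingers":1}]'
python3 -m crank '[{"turn":[0,0,0],"slide":[0,0,0],"fingers":1},{"turn":[0,0,0],"slide":[0,0,0],"fingers":1},{"turn":[0,0,0],"slide":[0,0,0],"fingers":1}]'
python3 -c "
from t import *
go([.434,-.2905,.2],.137)
print(proj('wrist',[[.434,-.2905,.088],[.434,-.2905,0]]))
g=grab_frame('wrist');cv2.imwrite('pics/w14.png',g[:,:,::-1])
go([.434,-.2905,.055],.137)
s=get_state()
from hand import *
hand(g,s,h0=s['eef_pos'][2],parts=((.088,.019,(0,0,255)),(.044,.024,(255,0,255)),(0,.017,(255,255,0))),out='pics/h14.png')
"
```

```text
t: 13.83
eef_pos: [0.432, -0.2902, 0.2]
ee_rot: [-3.14, -0.002, 0.134]
force: [0.3, -0.4, 0.4]
width: 0.0875
t: 14.08
eef_pos: [0.4347, -0.2891, 0.2028]
ee_rot: [3.141, -0.007, 0.138]
force: [-0.4, 1.2, 0.2]
width: 0.088
t 14.08 pos [ 0.4347 -0.2891  0.2028] rot [ 3.1412 -0.0071  0.1379] w 0.088 F [-0.4  1.2  0.2]
  slide [-0.0018  0.0027  0.0055] turn [ 0.0001 -0.0011  0.0001] rows 0.1 0.1
[[318.11479141 235.7830834 ]
 [317.77323339 210.95851249]]
t 14.13 pos [ 0.4346 -0.289   0.2028] rot [ 3.1412 -0.0072  0.138 ] w 0.0874 F [-0.3  0.2  0. ]
  slide [-0.0037  0.0027  0.2956] turn [ 0.0001 -0.0011  0.0002] rows 3.5 0.1
```

View pics/h14.png

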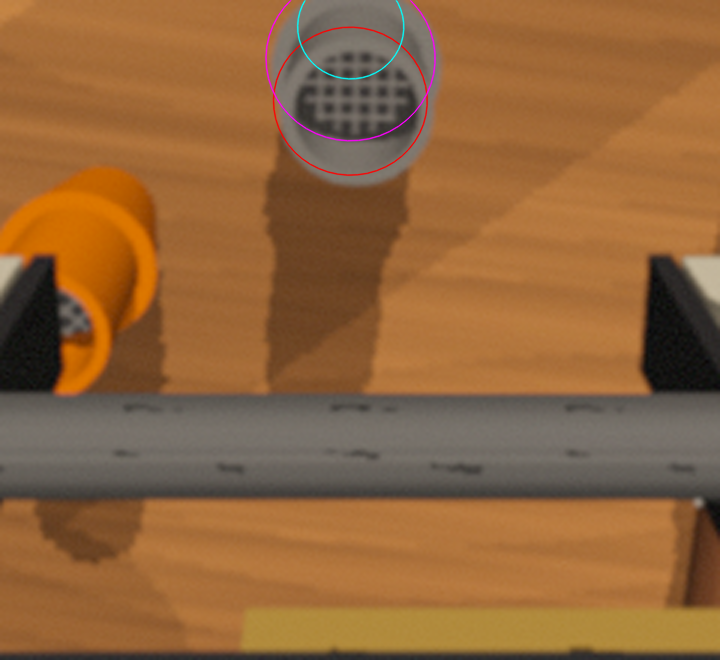

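View pics/w14.png

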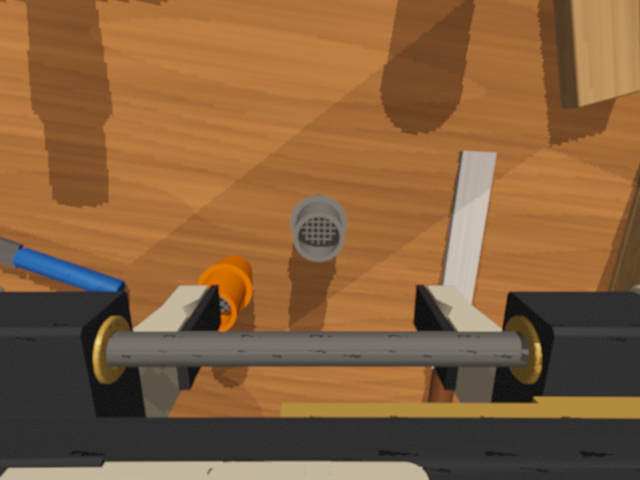

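```bash
python3 -m crank '[{"turn":[0,-0.001,0],"slide":[-0.005,0.0045,0.06],"fingers":0.6},{"turn":[0,-0.001,0],"slide":[-0.005,0.0045,0.12],"fingers":0.6},{"turn":[0,-0.001,0],"slide":[-0.005,0.0045,0.18],"fingers":0.6},{"turn":[0,-0.001,0],"slide":[-0.005,0.0045,0.2],"fingers":0.6},{"turn":[0,-0.001,0],"slide":[-0.005,0.0045,0.2],"fingers":0.6}]'
python3 -m crank '[{"turn":[0,0,0],"slide":[0,0,0],"fingers":0.6},{"turn":[0,0,0],"slide":[0,0,0],"fingers":0.6},{"turn":[0,0,0],"slide":[0,0,0],"fingers":0.6}]'
python3 -c "
from t import *
g=grab_frame('wrist');cv2.imwrite('pics/w15.png',g[:,:,::-1])
go([.4325,-.291,.052],.137)
s=get_state()
from hand import *
hand(g,s,h0=s['eef_pos'][2],parts=((.088,.019,(0,0,255)),(.044,.024,(255,0,255)),(0,.017,(255,255,0))),out='pics/h15.png')
"
```

```text
t: 14.55
eef_pos: [0.4309, -0.2912, 0.1003]
ee_rot: [-3.14, 0.004, 0.137]
force: [0.3, -0.4, -0.3]
width: 0.07
t: 14.8
eef_pos: [0.4334, -0.2923, 0.1041]
ee_rot: [3.14, -0.003, 0.137]
force: [0.1, 0.4, -0.7]
width: 0.0699
t 14.85 pos [ 0.4332 -0.2923  0.104 ] rot [ 3.1404e+00 -2.6000e-03  1.3700e-01] w 0.0701 F [0.1 0.4 0.1]
  slide [-0.0013 -0.0028  0.1039] turn [ 0.0002 -0.0004  0.    ] rows 1.2 0.0
```

View pics/h15.png

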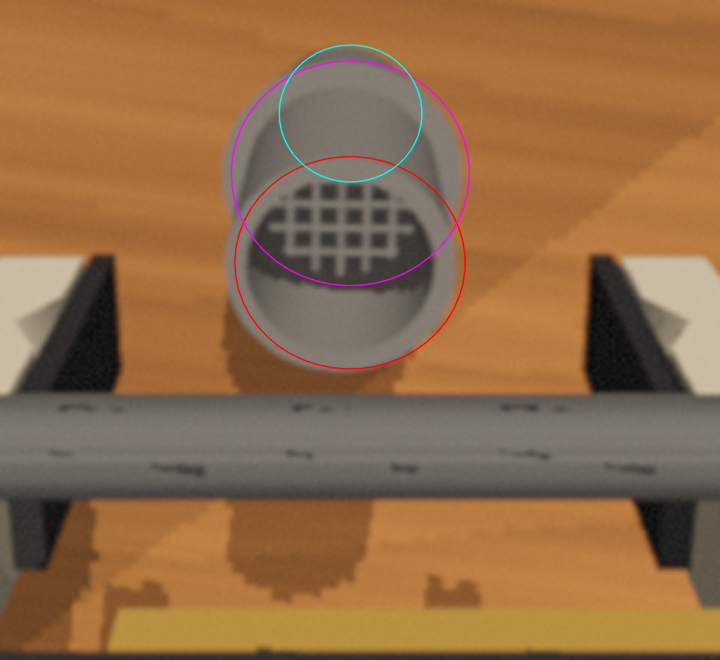

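```bash
python3 -m crank '[{"turn":[0,0,0],"slide":[0,-0.0026,0.03],"fingers":0.6},{"turn":[0,0,0],"slide":[0,-0.0026,0.06],"fingers":0.6},{"turn":[0,0,0],"slide":[0,-0.0026,0.085],"fingers":0.6},{"turn":[0,0,0],"slide":[0,-0.0026,0.1],"fingers":0.6},{"turn":[0,0,0],"slide":[0,-0.0026,0.102],"fingers":0.6}]'
python3 -m crank '[{"turn":[0,0,0],"slide":[0,0,0],"fingers":0.6},{"turn":[0,0,0],"slide":[0,0,0],"fingers":0.3},{"turn":[0,0,0],"slide":[0,0,0],"fingers":0.1},{"turn":[0,0,0],"slide":[0,0,0],"fingers":0},{"turn":[0,0,0],"slide":[0,0,0],"fingers":-0.4}]' 15
python3 -m crank '[{"turn":[0,0,0],"slide":[0,0,0],"fingers":-0.4},{"turn":[0,0,0],"slide":[0,0,0],"fingers":-0.4},{"turn":[0,0,0],"slide":[0,0,0],"fingers":-0.4},{"turn":[0,0,0],"slide":[0,0,0],"fingers":-0.4},{"turn":[0,0,0],"slide":[0,0,0],"fingers":-0.4}]'
```

```text
t: 15.27
eef_pos: [0.4315, -0.2906, 0.0507]
ee_rot: [-3.141, 0.001, 0.136]
force: [-1.0, -0.8, -0.0]
width: 0.0702
t: 15.68
eef_pos: [0.4323, -0.2908, 0.0518]
ee_rot: [3.141, -0.001, 0.137]
force: [-0.0, -0.2, 0.6]
width: 0.049
t: 16.1
eef_pos: [0.4321, -0.2907, 0.0515]
ee_rot: [3.141, -0.0, 0.137]
force: [-0.2, 1.0, 4.3]
width: 0.0376
```

```bash
python3 -m crank '[{"turn":[0,0,0],"slide":[0,0,-0.04],"fingers":-0.4},{"turn":[0,0,0],"slide":[0,0,-0.12],"fingers":-0.4},{"turn":[0,0,0],"slide":[0,0,-0.2],"fingers":-0.4},{"turn":[0,0,0],"slide":[0,0,-0.28],"fingers":-0.4},{"turn":[0,0,0],"slide":[0,0,-0.36],"fingers":-0.4}]'
python3 -m crank '[{"turn":[0,0,0],"slide":[0,0,-0.06],"fingers":-0.4},{"turn":[0,0,0],"slide":[0,0,-0.14],"fingers":-0.4},{"turn":[0,0,0],"slide":[0,0,-0.14],"fingers":-0.4},{"turn":[0,0,0],"slide":[0,0,-0.14],"fingers":-0.4}]'
cat >> t.py <<'E'
c0=c.copy()
c=c0+Rt@np.array([-.0025,.0012,0])
E
python3 -c "
from t import *
g=grab_frame('wrist');cv2.imwrite('pics/w16.png',g[:,:,::-1])
s=get_state()
from hand import *
hand(g,s,h0=.0525,parts=((.088,.019,(0,0,255)),(.044,.024,(255,0,255)),(0,.017,(255,255,0))),out='pics/h16.png')
go(c+a*(.048+.03+.0525),psi,th)
"
```

```text
t: 16.52
eef_pos: [0.4312, -0.2905, 0.233]
ee_rot: [-3.141, 0.001, 0.137]
force: [1.0, -0.5, -1.2]
width: 0.0377
t: 16.85
eef_pos: [0.4329, -0.291, 0.3036]
ee_rot: [3.14, -0.005, 0.137]
force: [0.1, -0.3, -1.8]
width: 0.0374
t 16.9 pos [ 0.4319 -0.2905  0.3015] rot [-3.1415e+00 -1.4000e-03  1.3650e-01] w 0.0375 F [ 0.1  0.7 -1. ]
  slide [ 0.4682 -0.3958  0.0727] turn [ 0.      0.072  -0.0001] rows 7.4 3.6
```

View pics/h16.png

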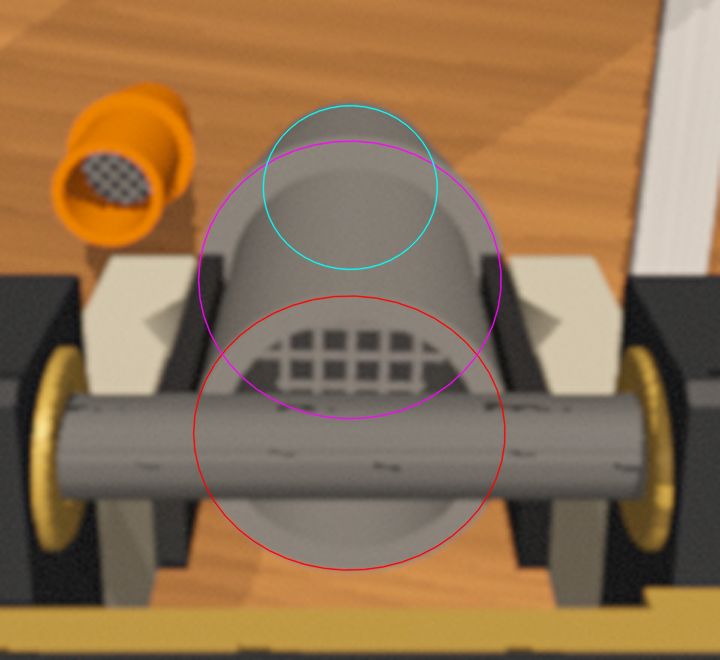

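```bash
python3 -m crank '[{"turn":[0,0.072,0],"slide":[0.42,-0.38,0],"fingers":-0.4},{"turn":[0,0.072,0],"slide":[0.42,-0.38,0],"fingers":-0.4},{"turn":[0,0.072,0],"slide":[0.42,-0.38,0],"fingers":-0.4},{"turn":[0,0.072,0],"slide":[0.42,-0.38,0],"fingers":-0.4},{"turn":[0,0.072,0],"slide":[0.42,-0.38,0],"fingers":-0.4}]'
python3 -c "
from t import *
foot(.0525)
go(c+a*(.048+.03+.0525),psi,th)
"
```

```text
t: 17.32
eef_pos: [0.5632, -0.1301, 0.2995]
ee_rot: [-3.138, -0.456, 0.133]
force: [-0.1, -1.7, -1.8]
width: 0.0377
foot in inlet (toolx,tooly,height) mm [-58.9  56.7 144.7] force in tool [-1.1  1.7  1.5] mom [-0.35 -1.8  -0.03] tilt err [-0.0016 -0.0019 -0.0033] w 0.0377 t 17.32
t 17.32 pos [ 0.5632 -0.1301  0.2995] rot [-3.1384 -0.4557  0.1333] w 0.0377 F [-0.1 -1.7 -1.8]
  slide [ 0.1174 -0.1137  0.1337] turn [-0.0003 -0.0003 -0.0005] rows 2.5 0.0
```

```bash
python3 -m crank '[{"turn":[0,0,0],"slide":[0.05,-0.05,0.02],"fingers":-0.4},{"turn":[0,0,0],"slide":[0.09,-0.09,0.06],"fingers":-0.4},{"turn":[0,0,0],"slide":[0.117,-0.114,0.1],"fingers":-0.4},{"turn":[0,0,0],"slide":[0.117,-0.114,0.12],"fingers":-0.4},{"turn":[0,0,0],"slide":[0.117,-0.114,0.13],"fingers":-0.4}]' >/dev/null
python3 -m crank '[{"turn":[0,0,0],"slide":[0,0,0],"fingers":-0.4},{"turn":[0,0,0],"slide":[0,0,0],"fingers":-0.4},{"turn":[0,0,0],"slide":[0,0,0],"fingers":-0.4},{"turn":[0,0,0],"slide":[0,0,0],"fingers":-0.4},{"turn":[0,0,0],"slide":[0,0,0],"fingers":-0.4}]' >/dev/null
cat > look.py <<'E'
from t import *
from hand import hand
def look(i,h0=.0525):
    foot(h0)
    s=get_state();CAL.clear()
    for n in ('wrist','scene'):
        f=grab_frame(n);cv2.imwrite('pics/%s%d.png'%(n,i),f[:,:,::-1])
        if n=='wrist': g=f
    x0,y0,w,h,k=250,130,140,150,4
    b=cv2.resize(g[y0:y0+h,x0:x0+w],None,fx=k,fy=k,interpolation=cv2.INTER_CUBIC)[:,:,::-1].copy()
    Rc=R.from_euler('xyz',s['ee_rot']).as_matrix()
    for ce,r,col in [(s['eef_pos']+Rc[:,2]*h0,.017,(255,255,0)),(s['eef_pos']+Rc[:,2]*(h0-.044),.024,(255,0,255)),(c+a*.048,.0275,(0,0,255)),(c+a*.048,.0235,(0,255,0))]:
        q=(proj('wrist',circ(ce,Rc[:,2],r))-[x0,y0]+.5)*k-.5
        cv2.polylines(b,[np.round(q*16).astype(np.int32)],True,col,1,cv2.LINE_AA,4)
    x0,y0,w,h,k=225,170,80,100,6
    e=cv2.resize(f[y0:y0+h,x0:x0+w],None,fx=k,fy=k,interpolation=cv2.INTER_CUBIC)[:,:,::-1]
    cv2.imwrite('pics/lk%d.png'%i,np.hstack([np.clip(b*1.4,0,255)[:560].astype(np.uint8)[:,:],np.zeros((560,0,3),np.uint8)]))
    cv2.imwrite('pics/sk%d.png'%i,np.clip(e*1.2,0,255).astype(np.uint8)[:600])
E
python3 -c "
from look import *
look(17)
"
```

```text
foot in inlet (toolx,tooly,height) mm [ 2.7  1.9 81. ] force in tool [-0.5 -0.4  0.3] mom [-0.06 -1.53  0.03] tilt err [ 0.0004 -0.0001 -0.001 ] w 0.0378 t 18.15
```

View pics/lk17.png

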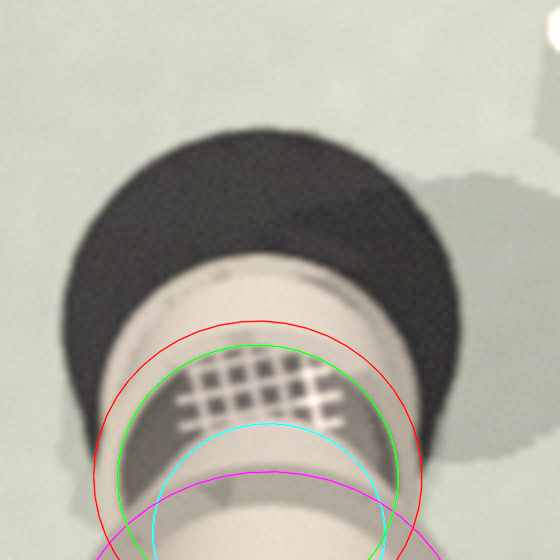

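View pics/sk17.png

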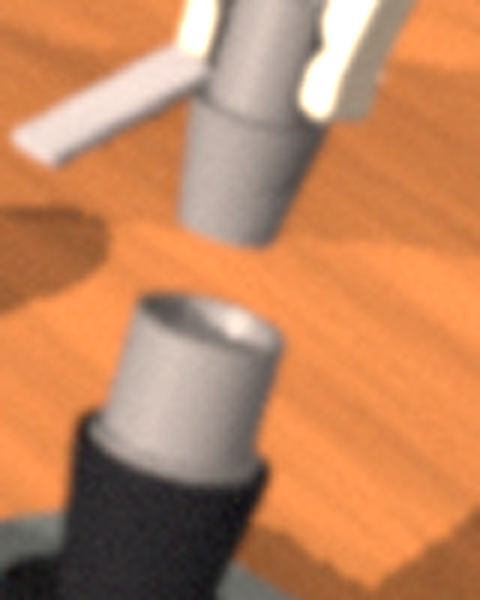

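```bash
python3 -m crank '[{"turn":[0,0,0],"slide":[-0.003,-0.002,0],"fingers":-0.4},{"turn":[0,0,0],"slide":[-0.0054,-0.0038,0.01],"fingers":-0.4},{"turn":[0,0,0],"slide":[-0.0054,-0.0038,0.025],"fingers":-0.4},{"turn":[0,0,0],"slide":[-0.0054,-0.0038,0.04],"fingers":-0.4},{"turn":[0,0,0],"slide":[-0.0054,-0.0038,0.05],"fingers":-0.4}]' 10 >/dev/null
python3 -m crank '[{"turn":[0,0,0],"slide":[0,0,0],"fingers":-0.4},{"turn":[0,0,0],"slide":[0,0,0],"fingers":-0.4},{"turn":[0,0,0],"slide":[0,0,0],"fingers":-0.4},{"turn":[0,0,0],"slide":[0,0,0],"fingers":-0.4},{"turn":[0,0,0],"slide":[0,0,0],"fingers":-0.4}]' >/dev/null
python3 -c "
from look import *
look(18)
"
```

```text
foot in inlet (toolx,tooly,height) mm [-0.1 -0.6 55.3] force in tool [ 0.2 -0.4  0.9] mom [-0.06 -1.57 -0.03] tilt err [ 0.0001  0.0008 -0.0002] w 0.038 t 19.08
```

View pics/lk18.png

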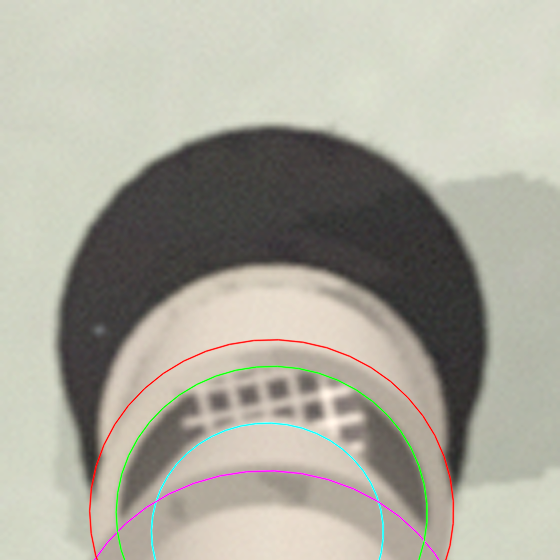

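View pics/sk18.png

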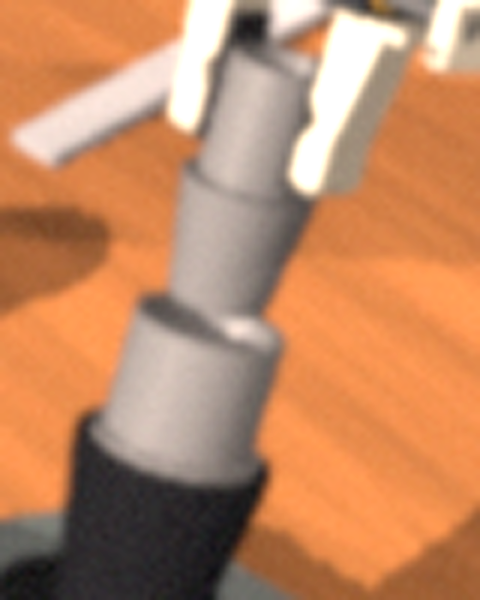

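```bash
python3 -m crank '[{"turn":[0,0,0],"slide":[0,0.0012,0.005],"fingers":-0.4},{"turn":[0,0,0],"slide":[0,0.0012,0.018],"fingers":-0.4},{"turn":[0,0,0],"slide":[0,0.0012,0.032],"fingers":-0.4},{"turn":[0,0,0],"slide":[0,0.0012,0.045],"fingers":-0.4},{"turn":[0,0,0],"slide":[0,0.0012,0.055],"fingers":-0.4}]' >/dev/null
python3 -m crank '[{"turn":[0,0,0],"slide":[0,0,0.004],"fingers":-0.4},{"turn":[0,0,0],"slide":[0,0,0.004],"fingers":-0.4},{"turn":[0,0,0],"slide":[0,0,0.004],"fingers":-0.4},{"turn":[0,0,0],"slide":[0,0,0.004],"fingers":-0.4}]' >/dev/null
python3 -c "
from look import *
look(19)
"
```

```text
foot in inlet (toolx,tooly,height) mm [-0.2 -0.  25.7] force in tool [ 0.7 -0.1  0.1] mom [-0.06 -1.56  0.  ] tilt err [ 0.0002  0.0011 -0.0002] w 0.0381 t 19.93
```

View pics/lk19.png

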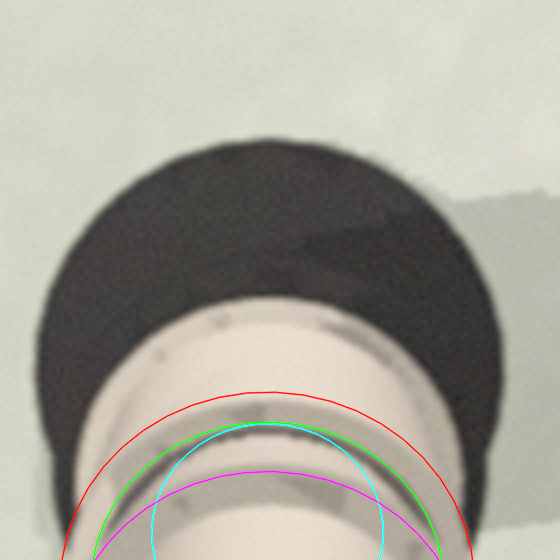

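View pics/sk19.png

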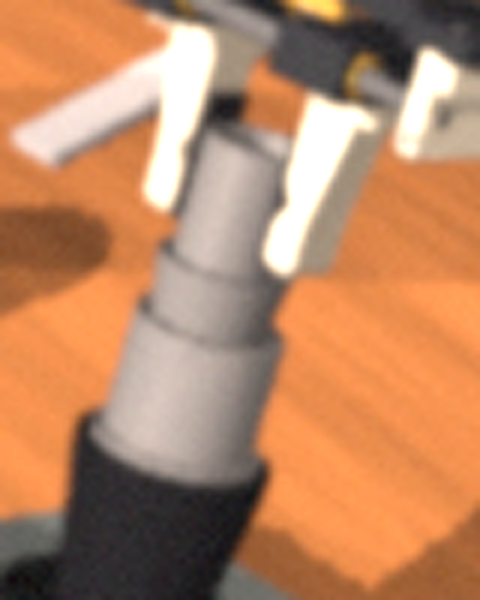

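```bash
python3 -m crank '[{"turn":[0,0,0],"slide":[-0.001,0,0.005],"fingers":-0.4},{"turn":[0,0,0],"slide":[-0.001,0,0.01],"fingers":-0.4},{"turn":[0,0,0],"slide":[-0.001,0,0.015],"fingers":-0.4},{"turn":[0,0,0],"slide":[-0.001,0,0.018],"fingers":-0.4},{"turn":[0,0,0],"slide":[-0.001,0,0.018],"fingers":-0.4}]' >/dev/null
python3 -c "
from t import *
foot(.0525)"
python3 -m crank '[{"turn":[0,0,0],"slide":[0,0,0],"fingers":-0.4},{"turn":[0,0,0],"slide":[0,0,0],"fingers":-0.4},{"turn":[0,0,0],"slide":[0,0,0],"fingers":-0.4}]' >/dev/null
python3 -c "
from look import *
look(20)
foot(.0525)
"
```

```text
foot in inlet (toolx,tooly,height) mm [-1.3 -0.  16. ] force in tool [-0.3 -0.5  0.8] mom [-0.08 -1.51  0.05] tilt err [ 0.0002  0.0022 -0.0003] w 0.0377 t 20.45
foot in inlet (toolx,tooly,height) mm [-0.9 -0.  16.6] force in tool [ 0.4 -0.   0.6] mom [ 0.   -1.58 -0.06] tilt err [ 0.0001  0.0013 -0.0003] w 0.038 t 20.7
foot in inlet (toolx,tooly,height) mm [-0.8 -0.  16.6] force in tool [-0.4  1.1  0.1] mom [-0.07 -1.54  0.  ] tilt err [ 0.0001  0.0012 -0.0002] w 0.0381 t 20.8
```

View pics/lk20.png

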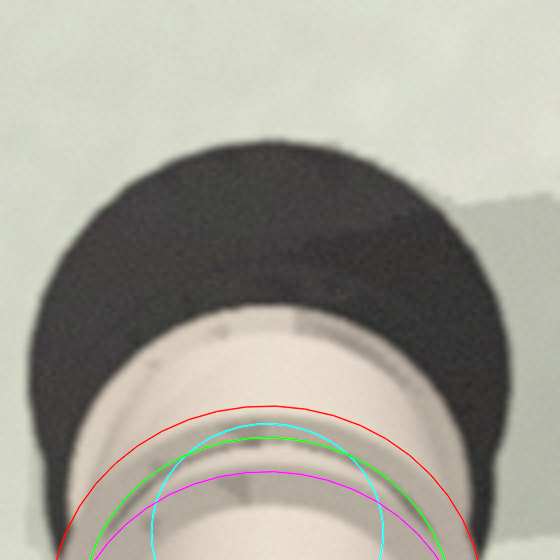

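View pics/sk20.png

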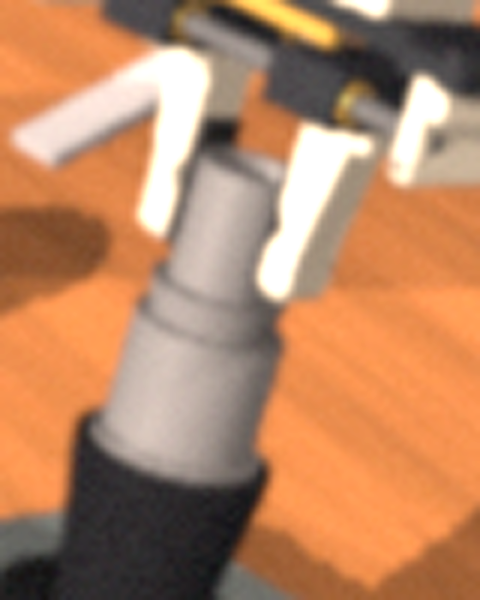

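```bash
for i in 1 2; do python3 -m crank '[{"turn":[0,0,0],"slide":[0,0,0.002],"fingers":-0.4},{"turn":[0,0,0],"slide":[0,0,0.004],"fingers":-0.4},{"turn":[0,0,0],"slide":[0,0,0.004],"fingers":-0.4},{"turn":[0,0,0],"slide":[0,0,0.004],"fingers":-0.4}]' >/dev/null
python3 -c "
from t import *
foot(.0525)"; done
```

```text
foot in inlet (toolx,tooly,height) mm [-1.  -0.  14.5] force in tool [ 0.  -0.2 -0.4] mom [-0.05 -1.55  0.  ] tilt err [ 0.0001  0.0015 -0.0003] w 0.0378 t 21.13
foot in inlet (toolx,tooly,height) mm [-1.1 -0.  12.4] force in tool [-0.6 -0.3  1. ] mom [-0.04 -1.49  0.01] tilt err [ 0.0001  0.0016 -0.0002] w 0.038 t 21.47
```

```bash
for i in 1 2; do python3 -m crank '[{"turn":[0,0,0],"slide":[0,0,0.001],"fingers":-0.4},{"turn":[0,0,0],"slide":[0,0,0.002],"fingers":-0.4},{"turn":[0,0,0],"slide":[0,0,0.002],"fingers":-0.4},{"turn":[0,0,0],"slide":[0,0,0.002],"fingers":-0.4}]' >/dev/null
python3 -c "
from t import *
foot(.0525)"; done
```

```text
foot in inlet (toolx,tooly,height) mm [-1.  -0.  11.5] force in tool [-0.8  0.5  0.7] mom [-0.03 -1.58 -0.02] tilt err [ 0.0001  0.0014 -0.0003] w 0.0378 t 21.8
foot in inlet (toolx,tooly,height) mm [-1.1 -0.1 10.5] force in tool [-1.1  0.2  0.7] mom [-0.03 -1.69 -0.05] tilt err [ 0.0001  0.0017 -0.0003] w 0.038 t 22.13
```

```bash
for i in 1 2; do python3 -m crank '[{"turn":[0,0,0],"slide":[-0.0004,0,0.001],"fingers":-0.4},{"turn":[0,0,0],"slide":[-0.0004,0,0.002],"fingers":-0.4},{"turn":[0,0,0],"slide":[-0.0004,0,0.002],"fingers":-0.4},{"turn":[0,0,0],"slide":[-0.0004,0,0.002],"fingers":-0.4}]' >/dev/null
python3 -c "
from t import *
foot(.0525)"; done
```

```text
foot in inlet (toolx,tooly,height) mm [-1.2 -0.1  9.5] force in tool [-0.3 -0.4  0.5] mom [-0.06 -1.68  0.  ] tilt err [ 0.0001  0.0015 -0.0002] w 0.0377 t 22.47
foot in inlet (toolx,tooly,height) mm [-1.4 -0.1  8.5] force in tool [-0.9 -0.4  0.9] mom [-0.02 -1.69 -0.04] tilt err [ 0.0001  0.0015 -0.0002] w 0.0382 t 22.8
```

```bash
for i in 1 2; do python3 -m crank '[{"turn":[0,0,0],"slide":[-0.0004,0,0.001],"fingers":-0.4},{"turn":[0,0,0],"slide":[-0.0004,0,0.002],"fingers":-0.4},{"turn":[0,0,0],"slide":[-0.0004,0,0.002],"fingers":-0.4},{"turn":[0,0,0],"slide":[-0.0004,0,0.002],"fingers":-0.4}]' 8 >/dev/null
python3 -c "
from t import *
foot(.0525)"; done
```

```text
foot in inlet (toolx,tooly,height) mm [-1.5 -0.1  7.5] force in tool [-0.5  0.6  1.6] mom [-0.07 -1.58 -0.02] tilt err [ 0.0001  0.0014 -0.0002] w 0.0379 t 23.13
foot in inlet (toolx,tooly,height) mm [-1.7 -0.   6.6] force in tool [ 0.1  0.3 -1.2] mom [-0.17 -1.69 -0.09] tilt err [ 0.0002  0.0013 -0.0003] w 0.0379 t 23.47
```

```bash
python3 -m crank '[{"turn":[0,0,0],"slide":[0,0,0.001],"fingers":-0.4},{"turn":[0,0,0],"slide":[0,0,0.002],"fingers":-0.4},{"turn":[0,0,0],"slide":[0,0,0.002],"fingers":-0.4},{"turn":[0,0,0],"slide":[0,0,0.002],"fingers":-0.4}]' 5 >/dev/null
python3 -c "
from look import *
look(21)
foot(.0525)"
```

```text
foot in inlet (toolx,tooly,height) mm [-1.3  0.   6. ] force in tool [-2.6 -0.7 -5.9] mom [-0.03 -2.   -0.04] tilt err [ 0.0002  0.0006 -0.0002] w 0.038 t 23.8
foot in inlet (toolx,tooly,height) mm [-1.3  0.1  6.1] force in tool [-1.7 -0.5 -6.4] mom [ 0.02 -2.02 -0.01] tilt err [ 0.0002  0.0006 -0.0002] w 0.0378 t 23.9
```

View pics/sk21.png

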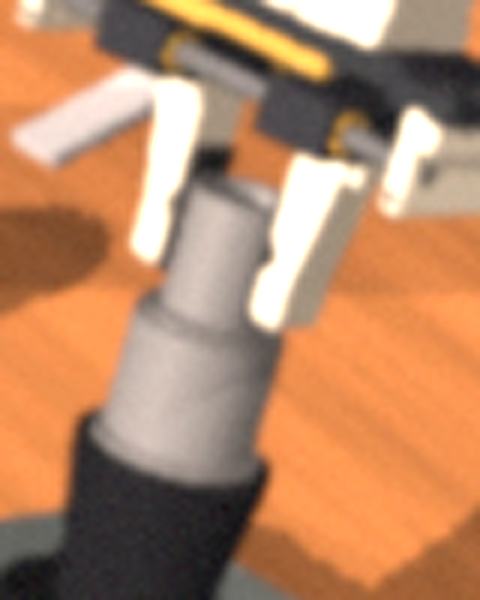

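View pics/lk21.png

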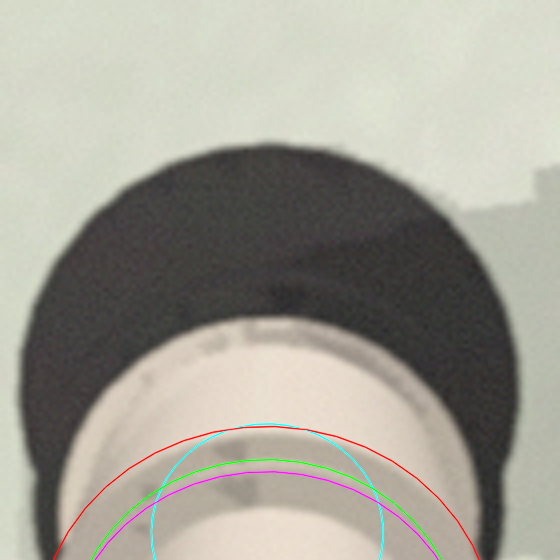

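```bash
python3 -m crank '[{"turn":[0,0,0],"slide":[-0.0006,0,-0.001],"fingers":-0.4},{"turn":[0,0,0],"slide":[-0.0006,0,-0.001],"fingers":-0.4},{"turn":[0,0,0],"slide":[-0.0006,0,-0.001],"fingers":-0.4}]' 4 >/dev/null
python3 -c "
from t import *
foot(.0525)"
python3 -m crank '[{"turn":[0,0,0],"slide":[0,0,0],"fingers":-0.1},{"turn":[0,0,0],"slide":[0,0,0],"fingers":0.1},{"turn":[0,0,0],"slide":[0,0,0],"fingers":0.4},{"turn":[0,0,0],"slide":[0,0,0],"fingers":0.8},{"turn":[0,0,0],"slide":[0,0,0],"fingers":0.8}]'
python3 -m crank '[{"turn":[0,0,0],"slide":[0,0,0],"fingers":0.8},{"turn":[0,0,0],"slide":[0,0,0],"fingers":0.8},{"turn":[0,0,0],"slide":[0,0,0],"fingers":0.8},{"turn":[0,0,0],"slide":[0,0,0],"fingers":0.8}]'
python3 -c "
from look import *
look(22)"
```

```text
foot in inlet (toolx,tooly,height) mm [-1.6 -0.   6.1] force in tool [ 0.  -0.5 -3.1] mom [-0.24 -1.36 -0.06] tilt err [ 0.0001  0.0008 -0.0002] w 0.038 t 24.15
t: 24.57
eef_pos: [0.6664, -0.0585, 0.1997]
ee_rot: [-3.142, -0.452, 0.137]
force: [0.2, 0.8, -0.4]
width: 0.0604
t: 24.9
eef_pos: [0.6664, -0.0585, 0.1999]
ee_rot: [-3.142, -0.452, 0.137]
force: [0.2, -0.2, -0.1]
width: 0.0785
foot in inlet (toolx,tooly,height) mm [-2.1 -0.   6. ] force in tool [0.1 0.2 0.1] mom [ 0.   -1.41  0.01] tilt err [ 0.0001  0.0014 -0.0003] w 0.0785 t 24.9
```

View pics/wrist22.png

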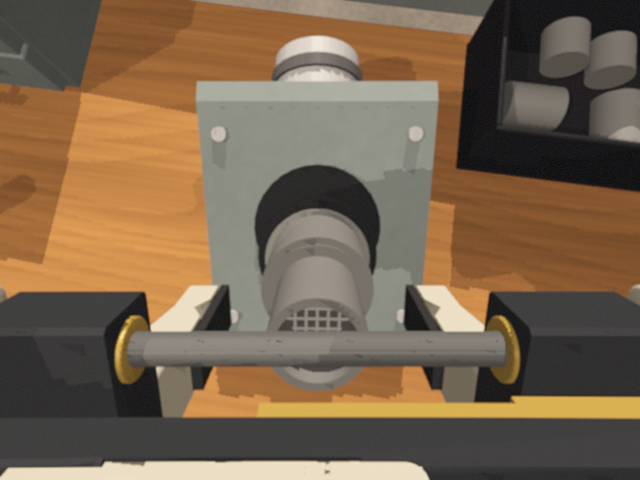

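View pics/sk22.png

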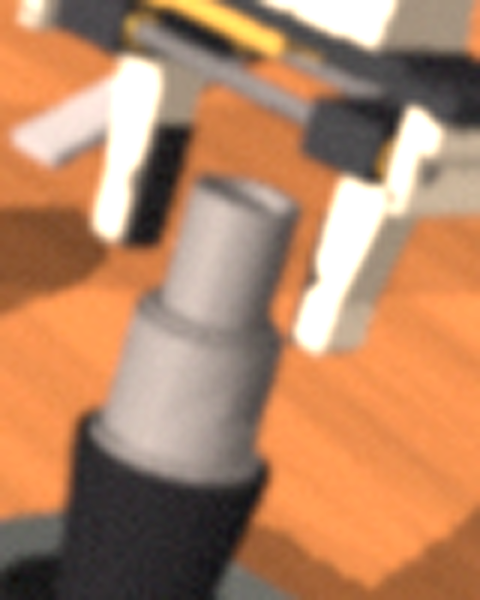

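The small reducer is let go and sits straight, with the fingers clear. I'll retreat along the slant and take the last look.

```bash
python3 -m crank '[{"turn":[0,0,0],"slide":[0,0,-0.04],"fingers":0.8},{"turn":[0,0,0],"slide":[0,0,-0.1],"fingers":0.8},{"turn":[0,0,0],"slide":[0,0,-0.16],"fingers":0.8},{"turn":[0,0,0],"slide":[0,0,-0.22],"fingers":0.8},{"turn":[0,0,0],"slide":[0,0,-0.26],"fingers":0.8}]'
python3 -m crank '[{"turn":[0,0,0],"slide":[0,0,0],"fingers":0.8},{"turn":[0,0,0],"slide":[0,0,0],"fingers":0.8},{"turn":[0,0,0],"slide":[0,0,0],"fingers":0.8},{"turn":[0,0,0],"slide":[0,0,0],"fingers":0.8}]'
python3 -c "
from look import *
look(23)
f=grab_frame('top');cv2.imwrite('pics/top23.png',f[:,:,::-1])
b=cv2.imread('pics/scene23.png')[175:275,215:315];k=6
b=cv2.resize(b,None,fx=k,fy=k,interpolation=cv2.INTER_CUBIC)
for hh,r in [(0,.0355),(.004,.0305),(.048,.0275),(.052,.024),(.096,.019)]:
    q=(proj('scene',circ(c0+a*hh,a,r))-[215,175]+.5)*k-.5
    cv2.polylines(b,[np.round(q*16).astype(np.int32)],True,(0,255,0),1,cv2.LINE_AA,4)
cv2.imwrite('pics/fin.png',b)"
```

```text
t: 25.42
eef_pos: [0.6098, -0.0665, 0.3202]
ee_rot: [3.141, -0.455, 0.137]
force: [-0.2, 0.8, 0.5]
width: 0.0788
t: 25.75
eef_pos: [0.6099, -0.0662, 0.3155]
ee_rot: [-3.142, -0.45, 0.137]
force: [-0.8, -0.8, 0.1]
width: 0.0788
foot in inlet (toolx,tooly,height) mm [-2.900e+00 -1.000e-01  1.349e+02] force in tool [-0.7  0.7 -0.5] mom [-0.1  -1.41 -0.06] tilt err [ 0.0001  0.0034 -0.0004] w 0.0788 t 25.75
```

View pics/fin.png

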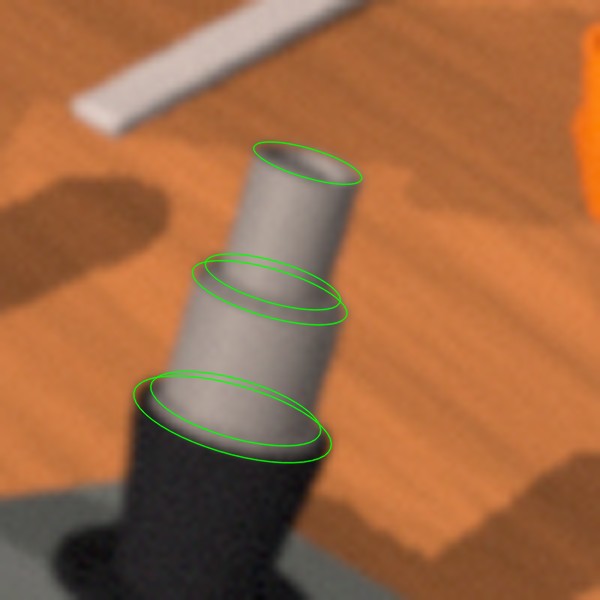

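View pics/top23.png

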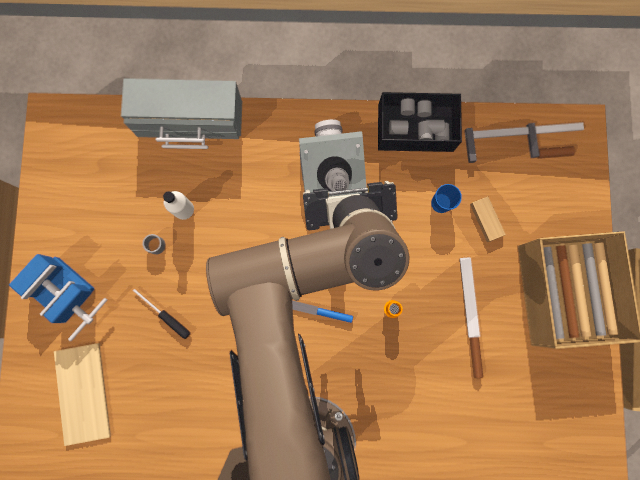

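The stack matches the predicted home outlines (small rim at about (307,163) in the crop, right on its ellipse). The top view shows the bystanders where they were. Handing in.

```bash
python3 -c "
from station import *
print(job_done(), get_state()['t'])"
```

```text
the job is handed in; nothing more can be done
the job is handed in; nothing more can be done
```

I guided the medium reducer along the slant into the inlet and let it go once it seated. Then I did the same with the small reducer into the medium one, and handed the job in at about 26 s. No verdict is reported.

- **Seating:** each reducer went in with small steps and force checks. The highest push along the axis that I read was about 6 to 7 N. I backed off about half a millimetre before opening the fingers.
- **Last checks:** in the final scene picture the rims and collars lie on the outlines predicted for home, to within about a pixel (roughly 2 mm). The small reducer stands in line, and the gripper was well clear with no contact force. The bystanders I could see in the top view had not moved, nor had the orange look-alike. The arm partly hid the flat file there.
- **Disagreement:** the fixed cameras and the robot/wrist camera put the inlet's axis about 2 to 3 mm apart. I went by the wrist view and the contact forces.

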